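Snap the plug gauges back into the gauge rack

ROBOT

A 6-joint arm with a two-finger parallel gripper is mounted at the origin on the work surface. World frame = base frame: x ahead of the robot, y to its left, z up, the work surface at z = 0. Lengths are in m, angles in rad, forces in N, time in s.
With the tool pointing down it reaches from about 0.225 to 0.875 m from the base axis. Payload 3.4 kg.
Tool frame: the origin (TCP) lies at the very end of the fingers, on their centre line; the grasp point (between the pads) lies 19 mm behind it; z points along the fingers, y is the direction in which the jaws open and shut (so a half turn about z gives the same grasp; the last joint's range is limited). The gripper opens to 85 mm and grips with 20 to 120 N. Pads are 22 mm wide; open, the fingers measure 114 mm over their backs; the gripper's body (76 mm by 85 mm) begins 54 mm behind the grasp point. The pads swing forward as they close: fully open they stand 13 mm farther back than shut.
Start: joints at [-1.449, 0.276, 1.505, -0, 1.361, -0.121], TCP at [0.138, -0.558, 0.231] pointing down, gripper open.
Joint ranges: [-2.89, 2.89], [-0.75, 2.08], [0.22, 2.7], [-1.18, 4.32], [0.11, 2.71], [-2.7, 2.7]. Speed limits (rad/s): [2.57, 2.57, 3.14, 3.14, 3.14, 3.14].

INTERFACE

Orientations are given as a unit quaternion [w, x, y, z].
In Python, from rig import telemetry, optics, order gives the robot as it stands.
- The arm moves only by the shell command python3 -m creep 'ROWS' [FORCE]. ROWS is a JSON object of lists of equal length, an entry for each row: "slide": the shift along the world's x, y, z normalised to -1 to 1, where 1 is 0.15 m, a list of three; "twist": the turn, a rotation vector about the world's x, y, z normalised to -1 to 1, where 1 is 360 degrees, a list of three; "fingers": the gripper's target within -1 to 1 (fully open at 1, half-way at 0, shut at -1). A call has 1 to 20 rows; each row is the pose to reach, as a shift and turn from the pose commanded when the call began, turning the shorter way round; what a row does not reach only later rows make up. A row lasts 1/10 s, in which the tool goes at most 50 mm and 8.59 degrees, less where a joint would pass 70% of its speed; a pose out of reach is approached as far as the arm can. A call with a number of a shift or a turn outside -1 to 1 is refused whole. A call with a gripper value outside its range is refused whole. The fingers move at their own pace and stop on an object; FORCE is the grip in N (left out, the last holds). Time passes only in rows, so rows that repeat a pose let the fingers close. It gives the time, the measured TCP pose, the force and the opening at its end, in the units of the state.
- telemetry.get_state(): the state, without advancing time (a new reading comes with each control period).
- optics.get_image(name): name is "side" or "top"; returns a dict with "img" (480x640x3 uint8, blue, green, red), "depth" (480x640 float32, m along the optical axis (not along the pixel's ray), 0 where there is no reading), "fovy" (degrees; the focal length in pixels is half the picture's height over the tangent of half this angle, whatever the lens; pixels are square), "cx", "cy" (the principal point, pixels), "world_from_camera" (4x4, takes a point from camera to world coordinates). Camera axes: x right, y down, z forward; pixel columns grow to the right and rows downward; lengths in m; the calibration is good to about 2 mm. A picture is of the moment at which its call begins.
- order.sign_off(): hands the job in, once; it reports no verdict.
The state is a dict: "clock": time; "qpos": joint angles; "qd": joint speeds; "effort": joint torques, N m; "position": TCP position; "ee_rot": TCP orientation; "contact_force": force on the tool from outside, world axes, zero at the start; "moment": the same for the moment, N m; "width": finger opening in m.
Only numpy, scipy, OpenCV 4.12 (cv2) and the standard library are available. Lean on these libraries where they do the work, as an engineer would, in place of code of your own. Each camera call takes 0.05 s, during which the arm holds its last target.

TASK

Put the two plug gauges that lie in the wooden V-rests back in the sloping gauge rack: press each one sideways into the empty pair of spring clips made for its handle, long gauging end uppermost, until it has snapped fully home in both clips. The clip pairs are set at different heights on their studs, so go by feel and do not keep pushing hard once a gauge is home. Never drop a gauge on the bench, and leave the gauge already in the rack and the other things where they are.

Things in the scene. Friction and masses are not known exactly. Their poses are not given: they have to be found in the camera images.
- gauge_large: plug gauge: plain aluminium cylindrical handle 28 mm in diameter, 120 mm long, with a steel gauging member on each end: the LONG one (diameter 23 mm, 36 mm long) at +x, the SHORT one (16 mm long) at -x; 172 mm overall, about 0.3 kg. Origin on the axis at the handle's middle, x along the axis to the long member. Starts in a V-rest, axis 42 mm above the bench.
- gauge_large_long (a point): centre of the end face of its long member, 96 mm from the origin of gauge_large.
- gauge_small: plug gauge: plain aluminium cylindrical handle 20 mm in diameter, 120 mm long, with a steel gauging member on each end: the LONG one (diameter 15 mm, 36 mm long) at +x, the SHORT one (16 mm long) at -x; 172 mm overall, about 0.18 kg. Origin on the axis at the handle's middle, x along the axis to the long member. Starts in a V-rest, axis 36 mm above the bench.
- gauge_small_long (a point): centre of the end face of its long member, 96 mm from the origin of gauge_small.
- clips_large: pair of spring clips for the 28 mm handle (large pair), empty at start: 84 mm apart along the slope, each 18 mm wide, on a bridge bar set at some height on two studs. Origin on the rail face midway between them, x up the slope, y across, z out along the face's normal, the way a gauge goes in (along -z). A gauge fully home has its axis at y = 0 and, by the height set, z = 30 to 42 mm: not measured, to be felt.
- clips_large_upper_left (a joint): left (+y) jaw of the upper clip of the large pair, opening in rad, sprung shut: 0 with the clip empty, 0 to 0.02 with a gauge fully home, about 0.1 to 0.15 at the widest as a gauge passes the throat, which is 8 mm out from home.
- clips_large_upper_right (a joint): right (-y) jaw of the same clip, same values. A gauge pushed in along -z meets the lips about 20 mm before its axis is home (mouth about 31 mm wide, throat 22 mm); spreading the jaws takes about 4 to 8 N per clip, then it snaps down onto a hard saddle and the force only climbs.
- clips_large_lower_left (a joint): left jaw of the lower clip of the large pair, same values. A gauge fully home is held and does not slide; one end can be home while the other is not.
- clips_large_lower_right (a joint): right jaw of the lower clip of the large pair, same values.
- clips_small: pair of spring clips for the 20 mm handle (small pair), empty at start: 84 mm apart along the slope, each 18 mm wide, on a bridge bar set at some height on two studs. Origin on the rail face midway between them, x up the slope, y across, z out along the face's normal, the way a gauge goes in (along -z). A gauge fully home has its axis at y = 0 and, by the height set, z = 30 to 42 mm: not measured, to be felt.
- clips_small_upper_left (a joint): left (+y) jaw of the upper clip of the small pair, opening in rad, sprung shut: 0 with the clip empty, 0 to 0.02 with a gauge fully home, about 0.1 to 0.15 at the widest as a gauge passes the throat, which is 8 mm out from home.
- clips_small_upper_right (a joint): right (-y) jaw of the same clip, same values. A gauge pushed in along -z meets the lips about 17 mm before its axis is home (mouth about 25 mm wide, throat 15 mm); spreading the jaws takes about 4 to 8 N per clip, then it snaps down onto a hard saddle and the force only climbs.
- clips_small_lower_left (a joint): left jaw of the lower clip of the small pair, same values. A gauge fully home is held and does not slide; one end can be home while the other is not.
- clips_small_lower_right (a joint): right jaw of the lower clip of the small pair, same values.
- clips_medium: pair of spring clips like the others, for a 24 mm handle (medium pair), same frame. It already holds the third gauge. Leave alone.
- gauge_stored: third plug gauge (handle 24 mm in diameter, same lengths), already home in the medium clips, long member up and reaching 190 mm above the bench. Origin on its axis at the middle of the handle, x along the axis to the long member. Leave it where it is.
- rack: fixed gauge rack, 350 mm wide, 150 mm high: two flat steel rails along y on two grey sloping end frames at y = -170 and +170 mm. Its face rises away from the robot at 35 deg from horizontal; it is open between the rails. Three pairs of clips stand side by side at y = -100, 0, +100 mm, in any order. Origin on the bench under the middle; the middle of the rail face is 90 mm above it.
- rest_a: fixed wooden V-rest, base 112 x 56 x 10 mm, with two V-notched uprights 14 mm thick and 40 mm high at x = -42 and +42 mm, under the gauge's handle; 70 mm clear between the uprights. Origin under the base's centre, x along the gauge lying in it.
- rest_b: second V-rest, the same as rest_a.
- parts_bin: small blue plastic bin with bolts, 150 x 110 x 60 mm, origin under its centre. Leave where it is.
- toggle_clamp: hand toggle clamp with red grip, about 140 mm long and 120 mm high, origin under its base plate. Leave where it is.
Things that resemble listed ones, but are neither listed nor needed, are in the scene too. What is shaped like the gauge_large but blue or pink is not meant. What is shaped like the gauge_small but yellow is not meant.

How it is judged:
At the end, for the whole second after the job is handed in: Both gauges at rest in their own clips, long member up: all four jaws shut round the handle (0.065 rad or less, so home within 2.5 mm), axis central within 3 mm and parallel to the slope within 0.04 rad, handle within 9 mm of the middle of its pair. The stored gauge within 8 mm of where it was (x of gauge_large in the frame of clips_large between -0.009 and 0.009 m and y of gauge_large in the frame of clips_large between -0.003 and 0.003 m and z of gauge_large in the frame of clips_large between 0.027 and 0.044 m and angle between the x axis of gauge_large and the x axis of clips_large, either way round below 0.04 rad and x of gauge_large_long in the frame of clips_large above 0.06 m and value of joint each of clips_large_upper_left, clips_large_upper_right, clips_large_lower_left, clips_large_lower_right, clips_small_upper_left, clips_small_upper_right, clips_small_lower_left, clips_small_lower_right below 0.065 rad and linear speed of each of gauge_large, gauge_small below 0.02 m/s and x of gauge_small in the frame of clips_small between -0.009 and 0.009 m and y of gauge_small in the frame of clips_small between -0.003 and 0.003 m and z of gauge_small in the frame of clips_small between 0.027 and 0.044 m and angle between the x axis of gauge_small and the x axis of clips_small, either way round below 0.04 rad and x of gauge_small_long in the frame of clips_small above 0.06 m and distance of gauge_stored from where it was at the start of the episode below 0.008 m); the robot touches nothing.
It fails at once if a gauge was dropped on the bench (height (world z) of any of gauge_large, gauge_small below 0.022 m).
It fails at once if a gauge was rammed into the rack's clips or rails with more than 120 N (contact force between any of gauge_large, gauge_small and clips_large above 120 N or contact force between any of gauge_large, gauge_small and clips_small above 120 N or contact force between any of gauge_large, gauge_small and rack above 120 N).
It fails at once if the gauge already in the rack was pulled out or pushed more than 12 mm (distance of gauge_stored from where it was at the start of the episode above 0.012 m).
It fails at once if the bin or the toggle clamp was moved more than 20 mm (distance of any of parts_bin, toggle_clamp from where it was at the start of the episode above 0.02 m).
It also fails if it takes over 61 s, if anything falls off the work surface, if the arm or the gripper's body presses on something with over 40 N, if the wrist force passes 120 N, or if a joint passes its speed limit or range.

## Working session

There is one attempt and no reset: what is moved stays moved. The work goes in short steps, Python scripts to look and compute and a shell command to move; the robot and the scene stay as the last step left them, time stands still between calls to the robot, and variables do not carry over. Pictures are saved under pics/ and viewed, and the job is handed in when it is done.

```bash
ls; mkdir -p pics
python3 - <<'E'
from rig import telemetry, optics, order
import cv2, numpy as np, pickle
print(telemetry.get_state())
d={}
for n in ("side","top"):
    o=optics.get_image(n); d[n]=o
    cv2.imwrite(f"pics/{n}0.png",o["img"])
    print(n,o["fovy"],o["cx"],o["cy"],o["world_from_camera"].round(4).tolist() if hasattr(o["world_from_camera"],'round') else o["world_from_camera"], (o["depth"]>0).mean())
pickle.dump(d,open("v0.pkl","wb"))
E
```

```text
pics
{'clock': 0.0, 'qpos': array([-1.44902511e+00,  2.76584832e-01,  1.50617001e+00, -3.92400487e-05,
        1.36070802e+00, -1.21030293e-01]), 'qd': array([ 5.38039641e-04,  8.37560243e-05,  7.67883889e-04,  1.49950510e-03,
        2.89223905e-04, -1.01905770e-03]), 'effort': array([-1.64151159e-03, -4.16775727e+01, -2.45807558e+01, -1.87145524e-04,
        1.11033334e-02,  2.24290687e-06]), 'position': array([ 0.13813969, -0.55759016,  0.23043083]), 'ee_rot': array([-9.35098046e-04,  9.92639042e-01,  1.21106799e-01, -1.95312160e-05]), 'contact_force': array([ 0.41464932, -0.11325338, -0.15069955]), 'moment': array([ 0.00472867,  0.02518358, -0.01661179]), 'width': 0.08561467942099867}
side 46.95636907514874 322.4840968567968 228.0581456584831 [[-0.8072, -0.3107, 0.5019, -0.17], [-0.5899, 0.4575, -0.6654, 0.8577], [-0.0229, -0.8332, -0.5525, 0.8135], [0.0, 0.0, 0.0, 1.0]] 0.9904134114583333
top 52.843455666027104 315.8929107871501 241.09707825536452 [[0.0116, -0.9982, 0.0589, 0.4128], [-0.9999, -0.0122, -0.0102, -0.0012], [0.0109, -0.0588, -0.9982, 1.0758], [0.0, 0.0, 0.0, 1.0]] 0.99609375
```

View pics/side0.png

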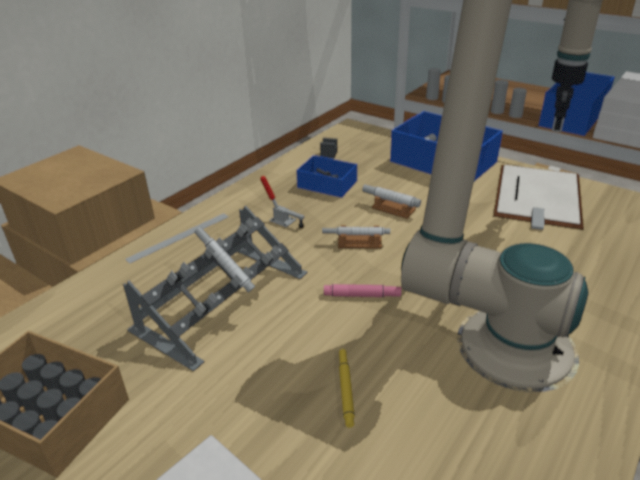

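View pics/top0.png

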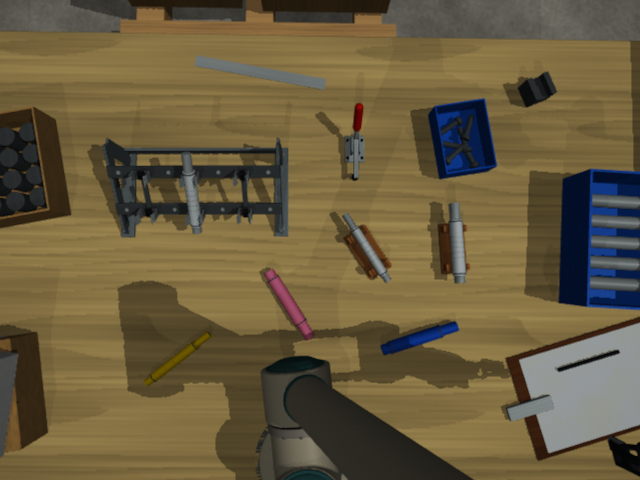

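The top view shows two silver gauges in V-rests, a thinner one at about (366,247) and a thicker one at about (455,243). The pink (288,302), blue (420,338) and yellow (178,358) ones lie on the bench and aren't meant, nor are the silver bars in the blue bin on the right. The rack has the stored gauge at about (190,193) and empty clip pairs at about (147,192) and (243,190). I'll enlarge these.

Run:
```python
import cv2, numpy as np, pickle
d=pickle.load(open("v0.pkl","rb"))
t=d["top"]["img"]; s=d["side"]["img"]
a=cv2.resize(t[130:250,95:295],None,fx=4,fy=4,interpolation=cv2.INTER_CUBIC)
b=cv2.resize(t[190:295,330:480],None,fx=5,fy=5,interpolation=cv2.INTER_CUBIC)
c=cv2.resize(s[195:375,115:315],None,fx=3.3,fy=3.3,interpolation=cv2.INTER_CUBIC)
e=cv2.resize(s[175:260,315:430],None,fx=6,fy=6,interpolation=cv2.INTER_CUBIC)
for n,i in zip("abce",(a,b,c,e)): cv2.imwrite(f"pics/crop0{n}.png",i); print(i.shape)
```

```text
(480, 800, 3)
(525, 750, 3)
(594, 660, 3)
(510, 690, 3)
```

View pics/crop0a.png

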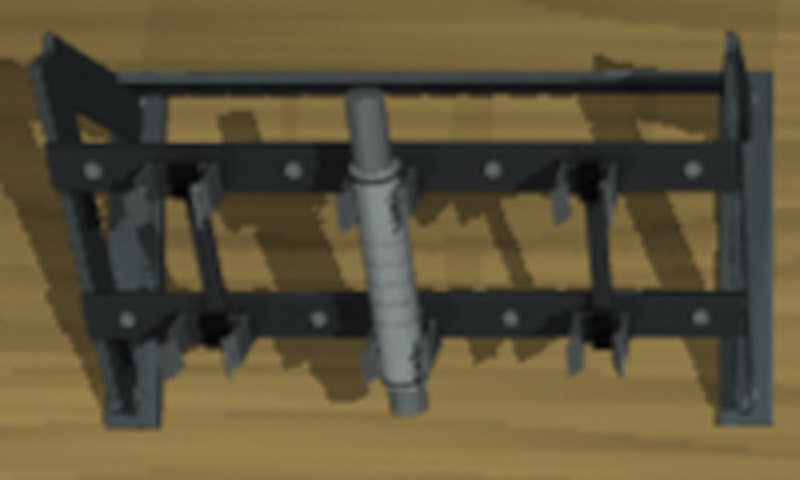

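View pics/crop0b.png

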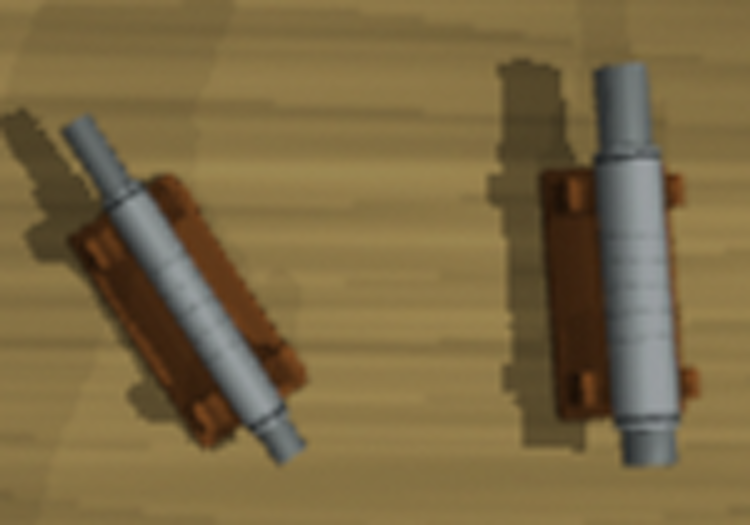

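View pics/crop0c.png

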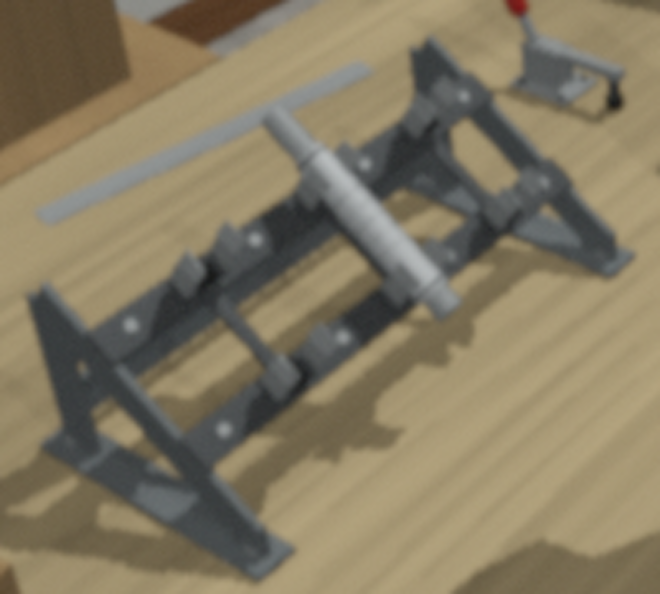

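View pics/crop0e.png

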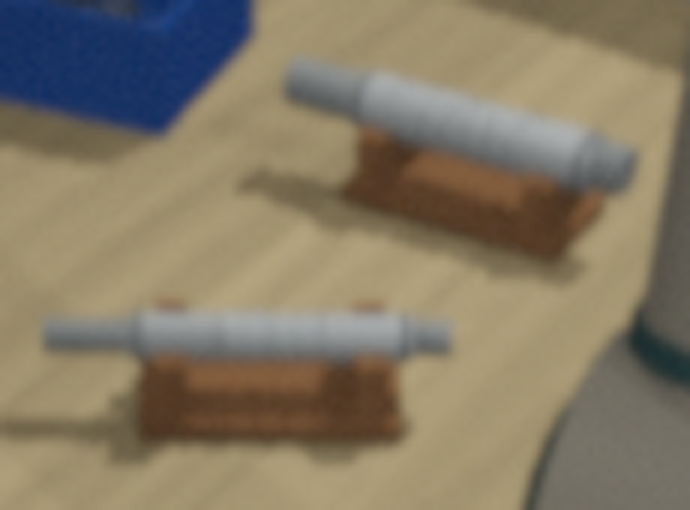

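The clip pair on the left in the top view (y+) has the wider mouths, about 17 px against 12.5 px, so it is the large pair; the right one is the small pair. In both rests the long member points away from the robot (image up). Next I'll fit everything from the depth clouds of both cameras.

```bash
cat > h.py <<'E'
import numpy as np
from scipy.optimize import least_squares
def cloud(o):
    D=o["depth"].astype(float); h,w=D.shape; f=h/2/np.tan(np.radians(o["fovy"])/2)
    v,u=np.mgrid[0:h,0:w]
    P=np.stack([(u-o["cx"])/f*D,(v-o["cy"])/f*D,D,np.ones_like(D)],-1)
    W=P@np.array(o["world_from_camera"]).T
    W=W[...,:3]; W[D<=0]=np.nan
    return W
def proj(o,p):
    T=np.linalg.inv(np.array(o["world_from_camera"])); f=o["img"].shape[0]/2/np.tan(np.radians(o["fovy"])/2)
    q=T[:3,:3]@np.asarray(p)+T[:3,3]; return np.array([o["cx"]+f*q[0]/q[2],o["cy"]+f*q[1]/q[2]])
def cylfit(P,r,p0,d0):
    d0=np.array(d0)/np.linalg.norm(d0)
    a=np.cross(d0,[0,0,1.]);a/=np.linalg.norm(a);b=np.cross(d0,a)
    def un(x):
        c=np.array(p0)+x[0]*a+x[1]*b; d=d0+x[2]*a+x[3]*b; return c,d/np.linalg.norm(d)
    def res(x):
        c,d=un(x); q=P-c; q=q-np.outer(q@d,d); return np.linalg.norm(q,axis=1)-r
    s=least_squares(res,np.zeros(4),loss="soft_l1",f_scale=0.001)
    c,d=un(s.x); return c,d,res(s.x)
E
python3 - <<'E'
import pickle,numpy as np
from h import *
d=pickle.load(open("v0.pkl","rb"))
C={n:cloud(d[n]) for n in d}
for n,uv in (("top",[(366,247),(455,243),(190,195),(250,350),(600,100)]),("side",[(357,231),(392,196),(225,258),(300,330)])):
    for u,v in uv: print(n,u,v,C[n][v,u].round(4))
np.set_printoptions(precision=4,suppress=True)
guess={"small":((366,247),0.010),"large":((455,243),0.014),"stored":((190,195),0.012)}
for k,(uv,r) in guess.items():
    c0=C["top"][uv[1],uv[0]]
    for n in ("top","side","both"):
        P=np.concatenate([C[m].reshape(-1,3) for m in (("top","side") if n=="both" else (n,))])
        P=P[np.isfinite(P).all(1)]
        if k=="stored": 
            dd=np.array([.82,0,.57]); zc=c0[2]-r
        else:
            dd=None; zc=c0[2]-r
        m=np.linalg.norm(P-c0,axis=1)<.11; Q=P[m]
        if k!="stored": Q=Q[Q[:,2]>zc+0.001]
        if dd is None:
            q=Q[:,:2]-Q[:,:2].mean(0); _,_,V=np.linalg.svd(q,full_matrices=False); dd=np.r_[V[0]*np.sign(V[0][0]),0]
        c=c0-[0,0,r]; 
        for it in range(4):
            rel=Q-c; t=rel@dd; rad=np.linalg.norm(rel-np.outer(t,dd),axis=1)
            sel=(np.abs(t)<.055)&(np.abs(rad-r)<(.008,.005,.003,.003)[it])
            if k=="stored": sel&=(rel@np.array([-dd[2],0,dd[0]])>0.0)
            c,dd,rs=cylfit(Q[sel],r,c,dd)
            rel=Q-c;t=rel@dd;rad=np.linalg.norm(rel-np.outer(t,dd),axis=1)
            al=t[rad<r+.003]; 
            lo,hi=al.min(),al.max(); c=c+dd*((lo+hi)/2-.010)
        print(k,n,"mid",c,"dir",dd,"yaw",np.degrees(np.arctan2(dd[1],dd[0])).round(2),"pitch",np.degrees(np.arcsin(dd[2])).round(2),"len",(hi-lo).round(4),"rms",rs.std().round(5),sel.sum())
E
```

```text
top 366 247 [ 0.4622 -0.1188  0.0473]
top 455 243 [ 0.4727 -0.3075  0.0538]
top 190 195 [0.5555 0.2362 0.1362]
top 250 350 [0.2348 0.1298 0.0008]
top 600 100 [ 8.071e-01 -6.575e-01  4.000e-04]
side 357 231 [ 0.4537 -0.1125  0.0393]
side 392 196 [ 0.4629 -0.3011  0.0465]
side 225 258 [0.5514 0.2409 0.131 ]
side 300 330 [ 0.382   0.2138 -0.0019]
small top mid [ 0.4531 -0.1251  0.0352] dir [0.8351 0.5501 0.0005] yaw 33.37 pitch 0.03 len 0.171 rms 0.00125 412
small side mid [ 0.4527 -0.1218  0.0326] dir [ 0.8446  0.5354 -0.0035] yaw 32.37 pitch -0.2 len 0.1684 rms 0.00132 141
small both mid [ 0.4532 -0.125   0.0349] dir [0.8348 0.5505 0.0015] yaw 33.4 pitch 0.09 len 0.1712 rms 0.00134 534
large top mid [ 0.4639 -0.3145  0.0407] dir [0.9975 0.0707 0.0035] yaw 4.05 pitch 0.2 len 0.172 rms 0.00128 634
large side mid [ 0.4628 -0.3119  0.0377] dir [ 0.9978  0.0658 -0.0039] yaw 3.77 pitch -0.23 len 0.1731 rms 0.00151 191
large both mid [ 0.4632 -0.3145  0.0406] dir [0.9977 0.0682 0.0046] yaw 3.91 pitch 0.26 len 0.1733 rms 0.00134 782
stored top mid [0.5504 0.2373 0.1182] dir [0.8182 0.0075 0.5748] yaw 0.52 pitch 35.09 len 0.1739 rms 0.00129 563
stored side mid [0.5504 0.2389 0.1171] dir [0.8176 0.0202 0.5755] yaw 1.41 pitch 35.13 len 0.1717 rms 0.00145 485
stored both mid [0.5505 0.2378 0.118 ] dir [0.8186 0.0068 0.5744] yaw 0.48 pitch 35.06 len 0.1739 rms 0.00141 1027
```

Run:
```python
import pickle,numpy as np,cv2
from h import *
np.set_printoptions(precision=4,suppress=True)
d=pickle.load(open("v0.pkl","rb"))
C={n:cloud(d[n]) for n in d}
for src in ("top","side","both"):
    P=np.concatenate([C[m].reshape(-1,3) for m in (("top","side") if src=="both" else (src,))]); P=P[np.isfinite(P).all(1)]
    P=P[(abs(P[:,0]-.565)<.12)&(abs(P[:,1]-.237)<.2)&(P[:,2]>.03)]
    a=np.radians(35)
    # plane search: project on normal
    best=None
    rng=np.random.default_rng(0)
    for i in range(4000):
        q=P[rng.choice(len(P),3,replace=False)]; n=np.cross(q[1]-q[0],q[2]-q[0]); L=np.linalg.norm(n)
        if L<1e-4: continue
        n/=L; n*=np.sign(n[2]) if n[2] else 1
        if n@np.array([-np.sin(a),0,np.cos(a)])<.98: continue
        k=(abs((P-q[0])@n)<.002).sum()
        if best is None or k>best[0]: best=(k,n,q[0])
    k,n,p=best
    for _ in range(5):
        s=abs((P-p)@n)<.003; p=P[s].mean(0); n=np.linalg.svd(P[s]-p,full_matrices=False)[2][2]; n*=np.sign(n[2])
    yaw=np.degrees(np.arctan2(-n[1],-n[0])); print(src,k,"n",n,"tilt",np.degrees(np.arccos(n[2])),"yaw",yaw)
    Q=P[s]
    yw=np.arctan2(-n[1],-n[0]); ey=np.array([-np.sin(yw),np.cos(yw),0]); ex=np.cross(ey,n)
    y=Q@ey; print("y range",np.percentile(y,[0,.5,1,99,99.5,100]))
    t=(Q-p)@ex; hh,e=np.histogram(t,bins=40); print(np.c_[e[:-1],hh].T)
    print("p",p,"plane z at p")
    # raised points: y histogram
    z=(P-p)@n; y=P@ey; t=(P-p)@ex
    m=(z>.012)&(z<.06)&(abs(t)<.075)
    yr=y[m]; hh,e=np.histogram(yr,bins=np.arange(.06,.42,.003)); print(*[f"{a:.3f}:{b}" for a,b in zip(e,hh) if b])
```

```text
top 2337 n [-0.5749 -0.0093  0.8182] tilt 35.097142354481704 yaw 0.9260504223296228
y range [0.0551 0.0563 0.0572 0.3984 0.3996 0.4012]
[[ -0.1021  -0.0973  -0.0925  -0.0877  -0.0829  -0.078   -0.0732  -0.0684
   -0.0636  -0.0588  -0.054   -0.0492  -0.0444  -0.0396  -0.0348  -0.0299
   -0.0251  -0.0203  -0.0155  -0.0107  -0.0059  -0.0011   0.0037   0.0085
    0.0134   0.0182   0.023    0.0278   0.0326   0.0374   0.0422   0.047
    0.0518   0.0567   0.0615   0.0663   0.0711   0.0759   0.0807   0.0855]
 [  4.       1.       2.       1.       2.       1.       0.       2.
    3.     186.     214.     207.     263.     261.     211.       2.
    3.       3.       1.       1.       1.       3.       2.       1.
    2.       1.      80.     236.     224.     247.     304.     364.
   19.       1.       1.       2.       2.       1.       1.       2.    ]]
p [0.5742 0.2335 0.0911] plane z at p
0.111:4 0.114:74 0.117:28 0.120:18 0.123:32 0.126:34 0.129:30 0.132:17 0.135:54 0.138:66 0.141:15 0.210:50 0.213:82 0.216:108 0.219:140 0.222:127 0.225:105 0.228:103 0.231:92 0.234:73 0.237:68 0.240:5
[... 1960 characters left out ...]
      5.
   56.     426.     382.     330.     401.     395.     273.       4.
    5.       8.       2.       3.       3.       8.       8.       4.
    4.       3.     237.     436.     386.     372.     435.     464.
   22.       4.       3.       3.       3.       2.       4.       2.    ]]
p [0.5719 0.25   0.0892] plane z at p
0.111:1 0.114:108 0.117:121 0.120:56 0.123:40 0.126:34 0.129:37 0.132:20 0.135:50 0.138:97 0.141:123 0.144:37 0.210:27 0.213:121 0.216:156 0.219:190 0.222:171 0.225:173 0.228:182 0.231:230 0.234:212 0.237:211 0.240:198 0.243:156 0.246:31 0.309:92 0.312:160 0.315:100 0.318:52 0.321:30 0.324:43 0.327:33 0.330:33 0.333:23 0.336:31 0.339:76 0.342:157 0.345:142 0.348:13
```

Top and side agree to within 3 mm. My working estimates:

| Thing | Position (m) | Orientation |
|---|---|---|
| gauge_large | (0.463, -0.3135, 0.041) | yaw 4° |
| gauge_small | (0.453, -0.124, 0.035) | yaw 33.3° |
| rack face | see note | yaw 0.9°, slope 35° |
| large pair | across-coordinate 0.328 | – |
| small pair | across-coordinate 0.128 | – |

I'll start with the large gauge. Tool x is at yaw 13.9°, so it needs a turn of -9.9°.

```bash
python3 -m creep '{"slide":[[0.33,0.27,0],[0.66,0.53,0],[1,0.8,0],[1,0.8,0],[1,0.8,0]],"twist":[[0,0,-0.014],[0,0,-0.0275],[0,0,-0.0275],[0,0,-0.0275],[0,0,-0.0275]],"fingers":[1,1,1,1,1]}' 100; python3 -m creep '{"slide":[[0.33,0.27,0],[0.66,0.53,-0.2],[1,0.8,-0.6],[1.0,0.8,-0.6],[1,0.8,-0.6]],"twist":[[0,0,0],[0,0,0],[0,0,0],[0,0,0],[0,0,0]],"fingers":[0.6,0.6,0.6,0.6,0.6]}'
```

```text
clock: 0.6
position: [0.2915, -0.4342, 0.2311]
ee_rot: [-0.001, 0.999, 0.038, 0.001]
contact_force: [-0.4, -0.5, 0.8]
width: 0.0856
clock: 1.1
position: [0.4385, -0.3152, 0.1383]
ee_rot: [-0.002, 0.999, 0.036, -0.002]
contact_force: [-0.4, -1.1, -0.3]
width: 0.0686
```

```bash
python3 -m creep '{"slide":[[0.165,0.01,0],[0.165,0.01,-0.2],[0.165,0.01,-0.45],[0.165,0.01,-0.65],[0.165,0.01,-0.77],[0.165,0.01,-0.77],[0.165,0.01,-0.77]],"twist":[[0,0,0],[0,0,0],[0,0,0],[0,0,0],[0,0,0],[0,0,0],[0,0,0]],"fingers":[0.5,0.3,0.3,0.3,0.3,0.3,0.3]}'
python3 - <<'E'
from rig import optics
import cv2,numpy as np
o=optics.get_image("top"); s=optics.get_image("side")
a=cv2.resize(o["img"][190:295,400:510],None,fx=3.5,fy=3.5); b=cv2.resize(s["img"][150:255,340:450],None,fx=3.5,fy=3.5)
cv2.imwrite("pics/g1.png",np.hstack([a,b]))
E
```

```text
clock: 1.8
position: [0.4629, -0.3178, 0.0261]
ee_rot: [0.0, 0.999, 0.035, -0.0]
contact_force: [0.6, -0.7, 0.4]
width: 0.0558
```

View pics/g1.png

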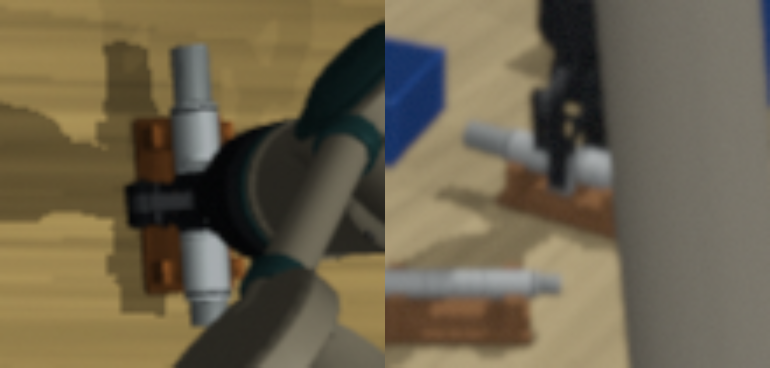

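The picture shows the fingers straddling the handle at mid-length: the left finger at about (160,205) in the left panel, and a finger beside the handle at about (560,170) in the right panel. I'll centre, lower 3 mm and close.

```bash
python3 -m creep '{"slide":[[0,0.02,-0.02],[0,0.02,-0.025],[0,0.02,-0.025],[0,0.02,-0.025],[0,0.02,-0.025],[0,0.02,-0.025],[0,0.02,-0.025],[0,0.02,-0.025]],"twist":[[0,0,0],[0,0,0],[0,0,0],[0,0,0],[0,0,0],[0,0,0],[0,0,0],[0,0,0]],"fingers":[0.3,0.3,-0.2,-0.6,-1,-1,-1,-1]}' 100; python3 -c "
from rig import telemetry
s=telemetry.get_state();print(s['position'],s['ee_rot'],s['contact_force'],s['moment'],s['width'],s['qpos'])"
```

```text
clock: 2.7
position: [0.4633, -0.3147, 0.0228]
ee_rot: [0.001, 0.999, 0.035, 0.0]
contact_force: [-1.7, -2.3, 5.2]
width: 0.0256
[ 0.46334262 -0.31471772  0.0228467 ] [1.07518151e-03 9.99379649e-01 3.51989323e-02 4.43397150e-04] [-1.73145458 -2.32508692  5.24157521] [-0.43801659  0.2926367   0.02132711] 0.025629465664755626 [-7.20245746e-01  4.46426539e-01  1.82424420e+00 -1.25384317e-03
  8.68802421e-01  7.80946768e-01]
```

```bash
python3 -m creep '{"slide":[[0,0,0.05],[0,0,0.2],[0,0,0.5],[0,0,0.8],[0,0,1],[0,0,1]],"twist":[[0,0,0],[0,0,0],[0,0,0],[0,0,0],[0,0,0],[0,0,0]],"fingers":[-1,-1,-1,-1,-1,-1]}' 100
cat > plan.py <<'E'
import numpy as np,sys
from scipy.spatial.transform import Rotation as R
from rig import telemetry
np.set_printoptions(precision=4,suppress=True)
n=np.array([-.5749,-.0093,.8182]);n/=np.linalg.norm(n)
yw=np.radians(0.93);ey=np.array([-np.sin(yw),np.cos(yw),0]);ey-=n*(ey@n);ey/=np.linalg.norm(ey);ex=np.cross(ey,n)
mid=np.array([.572,.2377,.0895])
def goal(which,z,dx=0,dy=0): 
    return mid+(.1 if which=="large" else -.1)*ey+ex*dx+ey*dy+n*(z-.019)
def tgt(): return R.from_matrix(np.c_[ex,np.cross(-n,ex),-n])
def now():
    s=telemetry.get_state(); q=s["ee_rot"]; return np.array(s["position"]),R.from_quat([q[1],q[2],q[3],q[0]]),s
def delta(which,z,**k):
    p,r,s=now(); g=goal(which,z,**k)
    print("clock",s["clock"],"goal",g,"slide",(g-p)/.15,"twist",(tgt()*r.inv()).as_rotvec()/(2*np.pi),"w",s["width"],"F rack",np.array([ex,ey,n])@s["contact_force"],"TCP rack",np.array([ex,ey,n])@(p-goal(which,.019)))
if __name__=="__main__": delta(sys.argv[1],float(sys.argv[2]))
E
python3 plan.py large 0.1
```

```text
clock: 3.3
position: [0.4651, -0.3148, 0.1763]
ee_rot: [0.003, 0.999, 0.035, 0.003]
contact_force: [0.7, -0.5, -3.4]
width: 0.0258
clock 3.3 goal [0.5238 0.3369 0.1558] slide [ 0.3912  4.3446 -0.137 ] twist [ 0.005  -0.0963 -0.0081] w 0.025834190255233428 F rack [-1.3423 -0.497  -3.1577] TCP rack [-0.0448 -0.6507  0.1376]
```

```bash
python3 -m creep '{"slide":[[0,0.2,0.2],[0,0.5,0.4],[0,0.8,0.5],[0,1,0.5],[0,1,0.5]],"twist":[[0,0,0],[0,0,0],[0,0,0],[0,0,0],[0,0,0]],"fingers":[-1,-1,-1,-1,-1]}' 
python3 -m creep '{"slide":[[0,0.3,0],[0,0.6,0],[0,0.9,0],[0,1,0],[0,1,0]],"twist":[[0,0,0],[0,0,0],[0,0,0],[0,0,0],[0,0,0]],"fingers":[-1,-1,-1,-1,-1]}' 
python3 -m creep '{"slide":[[0,0.3,0],[0,0.6,0],[0,0.9,0],[0,1,0],[0,1,0],[0,1,0]],"twist":[[0,-0.018,0],[0.001,-0.036,-0.002],[0.002,-0.055,-0.004],[0.003,-0.075,-0.006],[0.005,-0.096,-0.008],[0.005,-0.096,-0.008]],"fingers":[-1,-1,-1,-1,-1,-1]}' 
python3 -m creep '{"slide":[[0,0.3,0],[0,0.6,0],[0,0.9,0],[0,1,0],[0,1,0]],"twist":[[0,0,0],[0,0,0],[0,0,0],[0,0,0],[0,0,0]],"fingers":[-1,-1,-1,-1,-1]}' 
python3 plan.py large 0.1
```

```text
clock: 3.8
position: [0.4611, -0.1585, 0.2455]
ee_rot: [-0.003, 0.999, 0.037, -0.002]
contact_force: [-0.4, 0.4, -3.9]
width: 0.0255
clock: 4.3
position: [0.4615, -0.0115, 0.2448]
ee_rot: [-0.001, 0.999, 0.037, -0.002]
contact_force: [-0.1, -0.0, -3.8]
width: 0.0255
clock: 4.9
position: [0.4542, 0.1344, 0.239]
ee_rot: [-0.003, 0.957, 0.01, 0.29]
contact_force: [-1.4, -0.5, -5.2]
width: 0.0256
clock: 5.4
position: [0.4652, 0.2886, 0.2469]
ee_rot: [-0.005, 0.955, 0.009, 0.296]
contact_force: [-0.5, -0.3, -3.0]
width: 0.0252
clock 5.4 goal [0.5238 0.3369 0.1558] slide [ 0.3906  0.3225 -0.6078] twist [-0.0005 -0.0017 -0.0007] w 0.025232579774363297 F rack [-2.1285 -0.2808 -2.1283] TCP rack [ 0.0039 -0.0474  0.1897]
```

```bash
python3 -m creep '{"slide":[[0,0.32,0],[0.12,0.32,-0.2],[0.25,0.32,-0.4],[0.39,0.32,-0.6],[0.39,0.32,-0.6],[0.39,0.32,-0.6]],"twist":[[0,0,0],[0,-0.002,-0.001],[0,-0.002,-0.001],[0,-0.002,-0.001],[0,-0.002,-0.001],[0,-0.002,-0.001]],"fingers":[-1,-1,-1,-1,-1,-1]}' 
python3 plan.py large 0.1
python3 - <<'E'
from rig import optics,telemetry
import cv2,numpy as np,pickle
d={n:optics.get_image(n) for n in("top","side")}
pickle.dump(d,open("v1.pkl","wb"))
cv2.imwrite("pics/p1.png",np.hstack([cv2.resize(d["top"]["img"][110:260,80:300],(400,273)),cv2.resize(d["side"]["img"][195:375,100:320],(400,327))[:273]]))
print(telemetry.get_state()["position"])
E
```

```text
clock: 6.0
position: [0.5262, 0.3295, 0.1609]
ee_rot: [-0.004, 0.955, 0.007, 0.297]
contact_force: [0.2, 0.5, -3.1]
width: 0.0255
clock 6.0 goal [0.5238 0.3369 0.1558] slide [-0.0158  0.0496 -0.0342] twist [-0.0006 -0.0017  0.0001] w 0.025521958682615684 F rack [-1.5623  0.486  -2.6708] TCP rack [ 0.0048 -0.0075  0.0839]
[0.52573946 0.33095268 0.16298344]
```

View pics/p1.png

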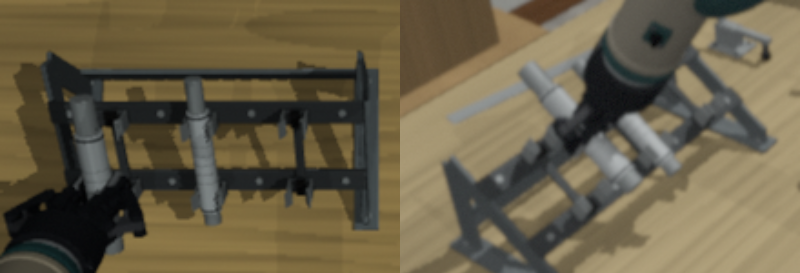

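The picture shows the large gauge held long end up above the left (large) clip pair, with the gripper at its middle. The stored gauge hasn't moved. Next I'll fit the held gauge in both clouds and compare it with the TCP and the rack.

```bash
python3 -m creep '{"slide":[[0,0,0],[0,0,0],[0,0,0]],"twist":[[0,0,0],[0,0,0],[0,0,0]],"fingers":[-1,-1,-1]}'
cat > held.py <<'E'
import sys,pickle,numpy as np
from h import *
from plan import *
from rig import optics,telemetry
which=sys.argv[1]; r={"large":.014,"small":.010}[which]
ps=[];d={}
s0=telemetry.get_state()
for n_ in ("top","side"):
    d[n_]=optics.get_image(n_); ps.append(telemetry.get_state()["position"])
pickle.dump(d,open("vh.pkl","wb"))
print("pos",np.array(ps))
q=s0["ee_rot"];Rt=R.from_quat([q[1],q[2],q[3],q[0]]).as_matrix(); p=np.mean(ps,0); g=p-.019*Rt[:,2]
def fit(P,c,dd,r,L=.056):
    for it in range(5):
        rel=P-c;t=rel@dd;rad=np.linalg.norm(rel-np.outer(t,dd),axis=1)
        sel=(abs(t)<L)&(abs(t)>.016)&(abs(rad-r)<(.008,.005,.003,.003,.003)[it])
        if it==0 and sel.sum()<20: return None
        c,dd,rs=cylfit(P[sel],r,c,dd)
        rel=P-c;t=rel@dd;rad=np.linalg.norm(rel-np.outer(t,dd),axis=1)
        al=np.sort(t[(rad<r+.002)&(abs(t)<.12)])
        # end from long end
        c=c+dd*(al[-1]-.0955)
    return c,dd,al[0],al[-1],sel.sum(),rs[:].std()
B=np.array([ex,ey,n])
for m in ("top","side"):
    P=cloud(d[m]).reshape(-1,3);P=P[np.isfinite(P).all(1)]
    P1=P[np.linalg.norm(P-g,axis=1)<.115]
    P1=P1[(P1-g)@-Rt[:,2]>-.02]
    f=fit(P1,g.copy(),Rt[:,0].copy(),r)
    c0=np.array([.5504,.2375,.118]); P2=P[np.linalg.norm(P-c0,axis=1)<.115]
    fs=fit(P2,c0.copy(),ex.copy(),.012)
    for nm,ff in (("held",f),("stored",fs)):
        if ff is None: print(m,nm,"none");continue
        c,dd=ff[:2]; print(m,nm,"mid",c,"dir in rack",B@dd,"ends",np.round(ff[2:4],4),"n",ff[4],"rms",ff[5].round(4), "rackcoords",B@(c-mid), "rel. grasp in tool" if nm=="held" else "", Rt.T@(c-g) if nm=="held" else "")
E
python3 held.py large; python3 plan.py large .1
```

```text
clock: 6.4
position: [0.5245, 0.3321, 0.163]
ee_rot: [-0.006, 0.954, 0.009, 0.298]
contact_force: [0.5, 0.4, -3.8]
width: 0.0257
pos [[0.5245 0.332  0.1628]
 [0.5245 0.332  0.1626]]
top held mid [0.5152 0.3322 0.1787] dir in rack [ 0.9999 -0.0041 -0.0165] ends [-0.0769  0.0955] n 333 rms 0.0011 rackcoords [0.0061 0.0954 0.1047] rel. grasp in tool [ 0.0015 -0.0005  0.0006]
top stored mid [0.5522 0.237  0.1193] dir in rack [ 1.     -0.0023 -0.0026] ends [-0.0776  0.0955] n 427 rms 0.0014 rackcoords [ 0.0009 -0.0003  0.0358]  
side held mid [0.515  0.3325 0.1771] dir in rack [ 0.9999  0.0031 -0.0133] ends [-0.0773  0.0955] n 516 rms 0.0013 rackcoords [0.005  0.0957 0.1035] rel. grasp in tool [ 0.0004 -0.0008  0.0018]
side stored mid [0.5509 0.2359 0.1173] dir in rack [ 0.9949 -0.1001 -0.0077] ends [-0.0771  0.0955] n 204 rms 0.0014 rackcoords [-0.0013 -0.0015  0.0349]  
clock 6.5 goal [0.5238 0.3369 0.1558] slide [-0.0045  0.0328 -0.0457] twist [-0.0011 -0.0012 -0.0007] w 0.02538471336616598 F rack [-2.1274 -0.0021 -2.5133] TCP rack [ 0.0044 -0.0049  0.0863]
```

The two views and the TCP agree on the held gauge to about 1 mm. It needs +4.5 mm across, -5 mm along the slope and about 0.9° of pitch. I'll correct those while descending to z ≈ 70 mm.

```bash
python3 -m creep '{"slide":[[-0.03,0.032,-0.02],[0.03,0.032,-0.1],[0.1,0.032,-0.2],[0.1,0.032,-0.2],[0.1,0.032,-0.2],[0.1,0.032,-0.2],[0.1,0.032,-0.2]],"twist":[[-0.0008,-0.0024,-0.0005],[-0.0008,-0.0024,-0.0005],[-0.0008,-0.0024,-0.0005],[-0.0008,-0.0024,-0.0005],[-0.0008,-0.0024,-0.0005],[-0.0008,-0.0024,-0.0005],[-0.0008,-0.0024,-0.0005]],"fingers":[-1,-1,-1,-1,-1,-1,-1]}'; python3 held.py large; python3 plan.py large .065
```

```text
clock: 7.2
position: [0.5451, 0.3328, 0.1406]
ee_rot: [-0.006, 0.955, 0.013, 0.295]
contact_force: [-0.1, -0.3, -3.1]
width: 0.026
pos [[0.5451 0.3329 0.1408]
 [0.5451 0.3329 0.1408]]
top held mid [0.5356 0.3328 0.1565] dir in rack [ 0.9997  0.0046 -0.0254] ends [-0.0771  0.0955] n 320 rms 0.001 rackcoords [0.01   0.0957 0.0749] rel. grasp in tool [ 0.001  -0.0003  0.0007]
top stored mid [0.5516 0.237  0.1191] dir in rack [ 0.9999  0.0146 -0.0006] ends [-0.0775  0.0955] n 428 rms 0.0013 rackcoords [ 0.0003 -0.0004  0.0359]  
side held mid [0.5351 0.3335 0.1548] dir in rack [ 0.9998  0.0083 -0.0174] ends [-0.0767  0.0955] n 497 rms 0.0013 rackcoords [0.0087 0.0964 0.0737] rel. grasp in tool [-0.0003 -0.0009  0.0019]
side stored mid [0.4792 0.2323 0.0623] dir in rack [0.9832 0.1604 0.0876] ends [0.0144 0.0956] n 188 rms 0.0015 rackcoords [-0.0916 -0.0039  0.0311]  
clock 7.3 goal [0.5439 0.3373 0.1271] slide [-0.0075  0.0288 -0.0914] twist [-0.0007 -0.0021 -0.0019] w 0.02549842153368911 F rack [-2.2398  0.6306 -3.249 ] TCP rack [ 0.0087 -0.0043  0.0566]
```

```bash
cat > st.py <<'E'
from plan import *
import sys
p,r,s=now(); e=(tgt()*r.inv()).as_rotvec()
w=sys.argv[1]
B=np.array([ex,ey,n])
print("t",s["clock"],"TCPrack mm",1e3*(B@(p-goal(w,.019))),"rot err(rack, mrad)",1e3*(B@e),"F",B@s["contact_force"],"M",B@s["moment"],"w",s["width"],"q",s["qpos"],"qd",abs(s["qd"]).max())
E
python3 st.py large
python3 -m creep '{"slide":[[0,0,0],[0,0,0],[0,0,0],[0,0,0],[0,0,0]],"twist":[[0,0,0],[0,0,0],[0,0,0],[0,0,0],[0,0,0]],"fingers":[-1,-1,-1,-1,-1]}'>/dev/null; python3 st.py large
python3 -m creep '{"slide":[[0,0.032,0],[0,0.032,0],[0,0.032,0]],"twist":[[0,0,0],[0,0,0],[0,0,0]],"fingers":[-1,-1,-1]}'>/dev/null; python3 st.py large
```

```text
t 7.3 TCPrack mm [ 8.7401 -4.3431 56.6119] rot err(rack, mrad) [-10.9603 -13.1387  -7.1145] F [-2.2398  0.6306 -3.249 ] M [0.0714 0.5782 0.0289] w 0.02549842153368911 q [ 0.6164  0.2669  1.9521 -0.6924  0.5064  2.7037] qd 0.0023779479286702397
t 7.8 TCPrack mm [ 8.5567 -4.4945 56.3039] rot err(rack, mrad) [-10.5421 -13.6105  -7.2053] F [-2.0723 -0.807  -2.7789] M [-0.0116  0.6176 -0.0091] w 0.025264231657547914 q [ 0.6162  0.2674  1.9522 -0.6924  0.5064  2.7037] qd 0.002500207976794933
t 8.1 TCPrack mm [ 9.2914  0.3599 56.4504] rot err(rack, mrad) [-11.2971 -14.6529  -7.7238] F [-2.1067  0.1686 -2.9506] M [-0.011   0.5734 -0.0108] w 0.025334693676289537 q [ 0.6233  0.2713  1.9436 -0.688   0.5134  2.7037] qd 0.004617336829541161
```

Joint 6 is at its limit (2.70), which is why the pose wouldn't settle. This grasp direction is wrong for the rack. I'll put the gauge back in its rest, regrasp it turned by 180° (joint 6 would then be about -0.44 at the rack) and come back.

```bash
python3 -m creep '{"slide":[[-0.13,0,0.2],[-0.27,0,0.4],[-0.4,0,0.6],[-0.5,-0.2,0.7],[-0.55,-0.5,0.7],[-0.55,-0.8,0.7],[-0.55,-1,0.7]],"twist":[[0,0,0],[0,0,0],[0,0,0],[0,0,0],[0,0,0],[0,0,0],[0,0,0]],"fingers":[-1,-1,-1,-1,-1,-1,-1]}' 
python3 -m creep '{"slide":[[0,-0.3,0],[0,-0.6,0],[0,-0.9,0],[0,-1,0],[0,-1,0]],"twist":[[0,0.02,0],[0,0.04,0],[0,0.06,0],[0,0.08,0],[0,0.097,0]],"fingers":[-1,-1,-1,-1,-1]}' 
python3 -m creep '{"slide":[[0,-0.3,0],[0,-0.6,0],[0,-0.9,0],[0,-1,0],[0,-1,0]],"twist":[[0,0,0],[0,0,0],[0,0,0],[0,0,0],[0,0,0]],"fingers":[-1,-1,-1,-1,-1]}' 
python3 -m creep '{"slide":[[0,-0.3,0],[0,-0.6,0],[0,-0.9,0],[0,-1,0],[0,-1,0]],"twist":[[0,0,0],[0,0,0],[0,0,0],[0,0,0],[0,0,0]],"fingers":[-1,-1,-1,-1,-1]}'
cat > to.py <<'E'
# delta to TCP position and tool rotation given as yaw (deg) with tool down
from plan import *
import sys
x,y,z,yaw=map(float,sys.argv[1:5])
p,r,s=now(); c,si=np.cos(np.radians(yaw)),np.sin(np.radians(yaw))
T=R.from_matrix(np.array([[c,si,0],[si,-c,0],[0,0,-1.]]))
print("slide",(np.array([x,y,z])-p)/.15,"twist",(T*r.inv()).as_rotvec()/(2*np.pi),"q",s["qpos"],"F",s["contact_force"],"w",s["width"],"t",s["clock"],"z",p[2])
E
python3 to.py .4633 -.3147 .0235 4.03
```

```text
clock: 8.8
position: [0.461, 0.185, 0.2456]
ee_rot: [-0.006, 0.956, 0.013, 0.294]
contact_force: [0.4, -0.6, -4.0]
width: 0.0259
clock: 9.3
position: [0.465, 0.0323, 0.2474]
ee_rot: [-0.008, 1.0, 0.007, -0.006]
contact_force: [1.2, -0.1, -3.8]
width: 0.0252
clock: 9.8
position: [0.4632, -0.115, 0.2459]
ee_rot: [-0.009, 1.0, 0.009, -0.006]
contact_force: [0.2, 1.0, -3.0]
width: 0.0255
clock: 10.3
position: [0.4633, -0.2635, 0.2457]
ee_rot: [-0.01, 1.0, 0.01, -0.006]
contact_force: [-0.8, 0.5, -2.7]
width: 0.0256
slide [ 0.0001 -0.3411 -1.4811] twist [-0.0032 -0.002   0.0081] q [-0.6539  0.2158  1.5524  0.0089  1.3951  0.896 ] F [-0.8461  0.5288 -2.7018] w 0.02559784969871773 t 10.3 z 0.24567085049349324
```

```bash
python3 -m creep '{"slide":[[0,-0.34,0],[0,-0.34,-0.3],[0,-0.34,-0.6],[0,-0.34,-0.9],[0,-0.34,-1],[0,-0.34,-1],[0,-0.34,-1]],"twist":[[-0.003,-0.002,0.008],[-0.003,-0.002,0.008],[-0.003,-0.002,0.008],[-0.003,-0.002,0.008],[-0.003,-0.002,0.008],[-0.003,-0.002,0.008],[-0.003,-0.002,0.008]],"fingers":[-1,-1,-1,-1,-1,-1,-1]}' 
python3 to.py .4633 -.3147 .0235 4.03
```

```text
clock: 11.0
position: [0.4639, -0.3123, 0.0967]
ee_rot: [-0.001, 0.999, 0.036, 0.001]
contact_force: [0.5, -0.5, -2.4]
width: 0.0259
slide [-0.0038 -0.0158 -0.4883] twist [-0.0002  0.0002 -0.0004] q [-0.718   0.3601  1.7403  0.0017  1.0411  0.7792] F [ 0.4831 -0.545  -2.3597] w 0.02590160075609104 t 11.0 z 0.09674220370176018
```

```bash
python3 -m creep '{"slide":[[-0.003,-0.016,-0.1],[-0.003,-0.016,-0.25],[-0.003,-0.016,-0.38],[-0.003,-0.016,-0.44],[-0.003,-0.016,-0.47],[-0.003,-0.016,-0.485],[-0.003,-0.016,-0.485]],"twist":[[0,0,0],[0,0,0],[0,0,0],[0,0,0],[0,0,0],[0,0,0],[0,0,0]],"fingers":[-1,-1,-1,-1,-1,-1,-1]}' 
python3 to.py .4633 -.3147 .0235 4.03
```

```text
clock: 11.7
position: [0.4634, -0.3162, 0.0245]
ee_rot: [0.0, 0.999, 0.036, 0.001]
contact_force: [0.7, 1.9, -1.6]
width: 0.0254
slide [-0.0007  0.0101 -0.0064] twist [-0.      0.0003 -0.0001] q [-0.7237  0.4455  1.8203  0.0018  0.8743  0.7748] F [ 0.6778  1.8722 -1.5844] w 0.025358291962560512 t 11.7 z 0.024457882623814223
```

```bash
python3 -m creep '{"slide":[[0,0.008,-0.01],[0,0.008,-0.01],[0,0.008,-0.01],[0,0.008,-0.01],[0,0.008,0.1],[0,0.008,0.3],[0,0.008,0.5],[0,0.008,0.55]],"twist":[[0,0,0],[0,0,0],[0,0,0],[0,0,0],[0,0,0],[0,0,0],[0,0,0],[0,0,0]],"fingers":[-1,0.3,0.3,0.3,0.3,0.3,0.3,0.3]}' 
python3 -m creep '{"slide":[[0,0,0],[0,0,0],[0,0,0],[0,0,0],[0,0,0],[0,0,0],[0,0,0],[0,0,0],[0,0,0],[0,0,0],[0,0,0],[0,0,0]],"twist":[[0,0,0.023],[0,0,0.046],[0,0,0.07],[0,0,0.093],[0,0,0.116],[0,0,0.14],[0,0,0.163],[0,0,0.186],[0,0,0.21],[0,0,0.233],[0,0,0.25],[0,0,0.25]],"fingers":[0.3,0.3,0.3,0.3,0.3,0.3,0.3,0.3,0.3,0.3,0.3,0.3]}' 
python3 -m creep '{"slide":[[0,0,0],[0,0,0],[0,0,0],[0,0,0],[0,0,0],[0,0,0],[0,0,0],[0,0,0],[0,0,0],[0,0,0],[0,0,0],[0,0,0]],"twist":[[0,0,0.023],[0,0,0.046],[0,0,0.07],[0,0,0.093],[0,0,0.116],[0,0,0.14],[0,0,0.163],[0,0,0.186],[0,0,0.21],[0,0,0.233],[0,0,0.25],[0,0,0.25]],"fingers":[0.3,0.3,0.3,0.3,0.3,0.3,0.3,0.3,0.3,0.3,0.3,0.3]}' 
python3 to.py .4633 -.3147 .0225 184.03
```

```text
clock: 12.5
position: [0.4643, -0.3166, 0.109]
ee_rot: [0.002, 0.999, 0.036, 0.003]
contact_force: [-0.5, -0.8, -0.2]
width: 0.0554
clock: 13.7
position: [0.4621, -0.3146, 0.1048]
ee_rot: [-0.001, 0.682, 0.732, -0.0]
contact_force: [-0.0, -0.0, -0.7]
width: 0.0557
clock: 14.9
position: [0.4622, -0.3147, 0.1052]
ee_rot: [-0.0, -0.034, 0.999, -0.0]
contact_force: [0.4, -0.4, -0.3]
width: 0.0552
slide [ 0.0071 -0.0002 -0.5512] twist [ 0.0001 -0.0001  0.0002] q [-0.7216  0.3517  1.7291 -0.0009  1.061  -2.3608] F [ 0.4269 -0.4415 -0.2739] w 0.055234403113988015 t 14.9 z 0.10518335813904509
```

Run:
```python
from rig import optics
import cv2,numpy as np
o=optics.get_image("top"); s=optics.get_image("side")
a=cv2.resize(o["img"][190:295,400:510],None,fx=3.5,fy=3.5); b=cv2.resize(s["img"][150:255,340:450],None,fx=3.5,fy=3.5)
cv2.imwrite("pics/g2.png",np.hstack([a,b]))
```

```text
(no output)
```

View pics/g2.png

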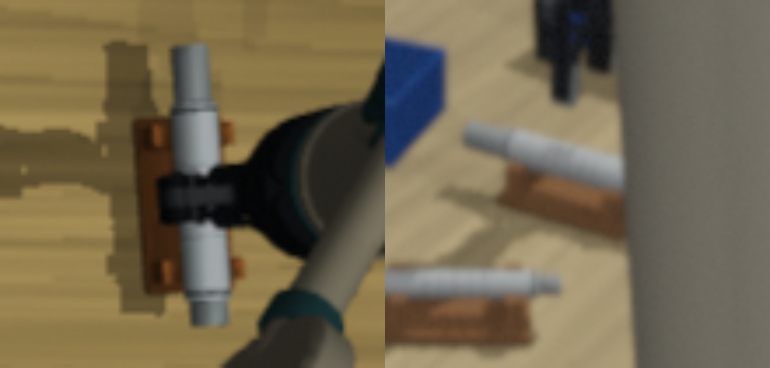

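The picture shows the large gauge back in its rest at the same pixels as before, with the gripper above it and turned by 180°. I'll regrasp and lift.

```bash
python3 -m creep '{"slide":[[0.007,0,-0.2],[0.007,0,-0.4],[0.007,0,-0.54],[0.007,0,-0.55],[0.007,0,-0.55],[0.007,0,-0.55],[0.007,0,-0.55],[0.007,0,-0.55],[0.007,0,-0.55],[0.007,0,-0.55],[0.007,0,-0.5],[0.007,0,-0.3],[0.007,0,0],[0.007,0,0.3],[0.007,0.3,0.6],[0.007,0.6,0.9],[0.007,0.9,0.9],[0.007,1,0.9],[0.007,1,0.9]],"twist":[[0,0,0],[0,0,0],[0,0,0],[0,0,0],[0,0,0],[0,0,0],[0,0,0],[0,0,0],[0,0,0],[0,0,0],[0,0,0],[0,0,0],[0,0,0],[0,0,0],[0,0,0],[0,0,0],[0,0,0],[0,0,0],[0,0,0]],"fingers":[0.3,0.3,0.3,0.3,-0.2,-0.6,-1,-1,-1,-1,-1,-1,-1,-1,-1,-1,-1,-1,-1]}' 100
python3 -m creep '{"slide":[[0,0.3,0],[0,0.6,0],[0,0.9,0],[0,1,0],[0,1,0]],"twist":[[0,0,0],[0,0,0],[0,0,0],[0,0,0],[0,0,0]],"fingers":[-1,-1,-1,-1,-1]}' 
sed -i 's/def tgt(): .*/def tgt(): return R.from_matrix(np.c_[-ex,np.cross(-n,-ex),-n])/' plan.py; python3 plan.py large .1; python3 st.py large
```

```text
clock: 16.9
position: [0.4629, -0.1612, 0.2423]
ee_rot: [0.001, -0.037, 0.999, -0.0]
contact_force: [0.4, -0.8, -3.8]
width: 0.0253
clock: 17.4
position: [0.463, -0.0134, 0.2405]
ee_rot: [-0.0, -0.037, 0.999, -0.001]
contact_force: [0.0, -0.6, -3.5]
width: 0.025
clock 17.4 goal [0.5238 0.3369 0.1558] slide [ 0.4051  2.3357 -0.565 ] twist [ 0.0046 -0.0975 -0.0089] w 0.025039075558202756 F rack [-2.003  -0.5885 -2.891 ] TCP rack [-0.0056 -0.3493  0.1885]
t 17.4 TCPrack mm [  -5.6425 -349.3256  188.5311] rot err(rack, mrad) [ -16.7906 -612.9624  -56.7745] F [-2.003  -0.5885 -2.891 ] M [-0.0295  0.0421 -0.0024] w 0.025039075558202756 q [-0.1784  0.1007  1.7089 -0.0013  1.3323 -1.8234] qd 0.04737479764681331
```

```bash
python3 -m creep '{"slide":[[0,0.3,0],[0,0.6,0],[0,0.9,0],[0,1,0],[0,1,0],[0,1,0]],"twist":[[0.001,-0.02,-0.002],[0.002,-0.04,-0.004],[0.003,-0.06,-0.006],[0.004,-0.08,-0.008],[0.0046,-0.0975,-0.009],[0.0046,-0.0975,-0.009]],"fingers":[-1,-1,-1,-1,-1,-1]}' 
python3 -m creep '{"slide":[[0,0.3,0],[0,0.6,0],[0,0.9,0],[0,1,0],[0,1,0]],"twist":[[0,0,0],[0,0,0],[0,0,0],[0,0,0],[0,0,0]],"fingers":[-1,-1,-1,-1,-1]}' 
python3 plan.py large .1; python3 st.py large
```

```text
clock: 18.0
position: [0.4574, 0.1336, 0.2359]
ee_rot: [0.297, -0.007, 0.955, 0.001]
contact_force: [-1.8, -0.6, -5.2]
width: 0.0256
clock: 18.5
position: [0.466, 0.2875, 0.2414]
ee_rot: [0.302, -0.007, 0.953, 0.003]
contact_force: [0.1, -0.9, -3.6]
width: 0.0255
clock 18.5 goal [0.5238 0.3369 0.1558] slide [ 0.3853  0.3295 -0.5706] twist [-0.0003  0.      0.0003] w 0.025515150246304078 F rack [-1.966  -0.9119 -3.0175] TCP rack [ 0.0013 -0.0485  0.1847]
t 18.5 TCPrack mm [  1.2768 -48.4906 184.7064] rot err(rack, mrad) [-0.3719  0.2747  2.5871] F [-1.966  -0.9119 -3.0175] M [-0.0396  0.6416 -0.0145] w 0.025515150246304078 q [ 0.654   0.0259  1.9646 -0.5496  0.7143 -0.5898] qd 0.056673189895834544
```

```bash
python3 -m creep '{"slide":[[0,0.33,0],[0.15,0.33,-0.2],[0.3,0.33,-0.43],[0.4,0.33,-0.6],[0.48,0.33,-0.706],[0.48,0.33,-0.706],[0.48,0.33,-0.706],[0.48,0.33,-0.706]],"twist":[[0,0,0],[0,0,0],[0,0,0],[0,0,0],[0,0,0],[0,0,0],[0,0,0],[0,0,0]],"fingers":[-1,-1,-1,-1,-1,-1,-1,-1]}' 
python3 st.py large; python3 held.py large
python3 - <<'E'
import pickle,cv2,numpy as np
d=pickle.load(open("vh.pkl","rb"))
cv2.imwrite("pics/p2.png",np.hstack([cv2.resize(d["top"]["img"][110:260,80:300],(400,273)),cv2.resize(d["side"]["img"][195:345,100:320],(400,273))]))
E
```

```text
clock: 19.3
position: [0.5365, 0.3342, 0.1363]
ee_rot: [0.303, -0.005, 0.953, 0.003]
contact_force: [-1.0, 0.6, -3.2]
width: 0.0253
t 19.3 TCPrack mm [-0.8324 -2.9524 57.8429] rot err(rack, mrad) [0.1129 2.2152 5.3938] F [-2.6427  0.6541 -2.0969] M [-0.0583  0.6341  0.0442] w 0.025296770223376362 q [ 0.6424  0.2696  1.9739 -0.7714  0.5064 -0.327 ] qd 0.016933940059649266
pos [[0.5362 0.3345 0.1365]
 [0.5359 0.3347 0.1365]]
top held mid [0.5409 0.3342 0.1602] dir in rack [-0.9987 -0.0049  0.0511] ends [-0.0787  0.0955] n 334 rms 0.0014 rackcoords [0.0165 0.0969 0.0748] rel. grasp in tool [-0.0176 -0.0005  0.0024]
top stored mid [0.5516 0.2369 0.1191] dir in rack [ 0.9999  0.0112 -0.0021] ends [-0.0772  0.0955] n 425 rms 0.0013 rackcoords [ 0.0004 -0.0004  0.036 ]  
side held mid [0.5418 0.3356 0.159 ] dir in rack [-0.9998  0.0087  0.0151] ends [-0.0762  0.0955] n 433 rms 0.0014 rackcoords [0.0166 0.0984 0.0733] rel. grasp in tool [-0.0177  0.001   0.0039]
side stored mid [0.5511 0.2356 0.1159] dir in rack [ 0.9937 -0.1041 -0.0411] ends [-0.0766  0.0953] n 199 rms 0.0015 rackcoords [-0.0019 -0.0018  0.0336]
```

View pics/p2.png

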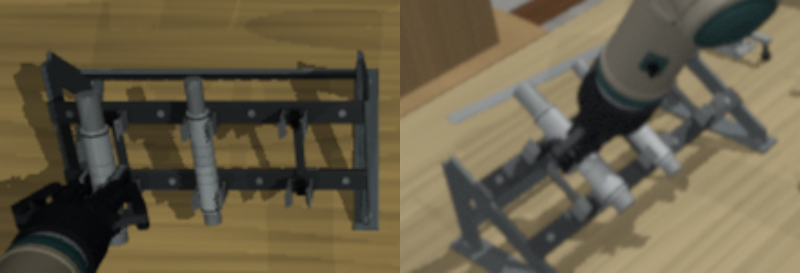

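```bash
sed -i 's/Rt\[:,0\].copy()/-Rt[:,0].copy()/' held.py
python3 -m creep '{"slide":[[0.01,0.019,0.01],[0.01,0.019,0.01],[0.01,0.019,0.01],[0.01,0.019,0.01]],"twist":[[0,0,0],[0,0,0],[0,0,0],[0,0,0]],"fingers":[-1,-1,-1,-1]}' 
python3 st.py large; python3 held.py large
```

```text
clock: 19.8
position: [0.5368, 0.3377, 0.1365]
ee_rot: [0.302, -0.006, 0.953, 0.003]
contact_force: [0.2, 0.4, -2.5]
width: 0.0251
t 19.8 TCPrack mm [-0.4469  0.5572 57.7328] rot err(rack, mrad) [-0.2624  0.6157  3.404 ] F [-1.2748  0.4293 -2.1634] M [0.0143 0.6313 0.0107] w 0.025087657804816026 q [ 0.6472  0.2728  1.9673 -0.7656  0.5117 -0.3313] qd 0.002598042911081837
pos [[0.5368 0.3376 0.1363]
 [0.5368 0.3376 0.1363]]
top held mid [0.5275 0.3377 0.1503] dir in rack [ 0.9999 -0.0024 -0.0121] ends [-0.0771  0.0955] n 319 rms 0.0012 rackcoords [-0.0002  0.1007  0.0744] rel. grasp in tool [-0.0004  0.0002  0.0022]
top stored mid [0.552  0.2373 0.1192] dir in rack [ 1.      0.0001 -0.0058] ends [-0.0777  0.0955] n 421 rms 0.0013 rackcoords [ 0.0007 -0.0001  0.0358]  
side held mid [0.527  0.3385 0.1487] dir in rack [ 1.     -0.0039 -0.0015] ends [-0.0771  0.0955] n 498 rms 0.0013 rackcoords [-0.0015  0.1015  0.0734] rel. grasp in tool [0.0009 0.0011 0.0032]
side stored mid [0.5507 0.2353 0.1176] dir in rack [ 0.9911 -0.1334 -0.0046] ends [-0.0769  0.0955] n 208 rms 0.0015 rackcoords [-0.0013 -0.0021  0.0352]
```

The gauge is central: y is within 1 mm, x within 1 mm, and pitch is fine. Now I'll press in along -n in small steps, watching the force.

```bash
python3 -m creep '{"slide":[[0.019,-0.003,-0.027],[0.038,-0.003,-0.0545],[0.038,-0.003,-0.0545]],"twist":[[0,0,0],[0,0,0],[0,0,0]],"fingers":[-1,-1,-1]}'>/dev/null; python3 st.py large
python3 -m creep '{"slide":[[0.0095,0,-0.0135],[0.019,0,-0.027],[0.019,0,-0.027]],"twist":[[0,0,0],[0,0,0],[0,0,0]],"fingers":[-1,-1,-1]}'>/dev/null; python3 st.py large
python3 -m creep '{"slide":[[0.0095,0,-0.0135],[0.019,0,-0.027],[0.019,0,-0.027]],"twist":[[0,0,0],[0,0,0],[0,0,0]],"fingers":[-1,-1,-1]}'>/dev/null; python3 st.py large
```

```text
t 20.2 TCPrack mm [-0.9749 -0.5394 46.6109] rot err(rack, mrad) [ 0.957  -0.7274  3.4866] F [-1.0361 -0.1881 -3.044 ] M [-0.0128  0.667  -0.0386] w 0.025701523172327042 q [ 0.638   0.2904  1.9705 -0.7869  0.4934 -0.313 ] qd 0.010245919938094565
t 20.5 TCPrack mm [-0.5937 -0.3009 42.1869] rot err(rack, mrad) [0.2848 0.0629 3.5778] F [-1.6351  0.6637 -2.3011] M [-0.0158  0.6027  0.0135] w 0.025111163526275168 q [ 0.6348  0.2977  1.9711 -0.7973  0.4852 -0.3038] qd 0.0059800476418322215
t 20.8 TCPrack mm [-0.5571 -0.3484 37.3315] rot err(rack, mrad) [0.2273 0.1773 3.6227] F [-3.009  -0.4609 -2.4962] M [-0.0006  0.6212  0.0053] w 0.025044984291896232 q [ 0.6312  0.3057  1.972  -0.8083  0.477  -0.294 ] qd 0.005628186057149396
```

```bash
for i in 1; do python3 -m creep '{"slide":[[0.0075,0,-0.011],[0.0153,0,-0.022],[0.0153,0,-0.022]],"twist":[[0,0,0],[0,0,0],[0,0,0]],"fingers":[-1,-1,-1]}'>/dev/null; python3 st.py large; done
python3 -m creep '{"slide":[[0.0057,0,-0.008],[0.0115,0,-0.0164],[0.0115,0,-0.0164]],"twist":[[0,0,0],[0,0,0],[0,0,0]],"fingers":[-1,-1,-1]}'>/dev/null; python3 st.py large
```

```text
t 21.1 TCPrack mm [-0.3281 -0.2616 33.6732] rot err(rack, mrad) [-0.129   0.7306  3.6844] F [-1.892  -0.3667 -1.0429] M [-0.0732  0.5475  0.0047] w 0.02566214068652268 q [ 0.6286  0.3117  1.9725 -0.8175  0.4706 -0.2857] qd 0.0034806331773447395
t 21.4 TCPrack mm [ 0.2088  0.1326 31.5362] rot err(rack, mrad) [-1.2088  2.0275  3.9127] F [-2.2967  0.189   7.4961] M [-0.0142  0.7256  0.021 ] w 0.024975228787872082 q [ 0.627   0.3152  1.9726 -0.8244  0.4658 -0.2794] qd 0.0023077767198416144
```

Contact with the lips came at axis z ≈ 49.5 mm, so home should be around 30 mm, i.e. TCP ≈ 13. Continuing.

```bash
python3 -m creep '{"slide":[[0.0057,0,-0.008],[0.0115,0,-0.0164],[0.0115,0,-0.0164]],"twist":[[0,0,0],[0,0,0],[0,0,0]],"fingers":[-1,-1,-1]}'>/dev/null; python3 st.py large
python3 -m creep '{"slide":[[0.0057,0,-0.008],[0.0115,0,-0.0164],[0.0115,0,-0.0164]],"twist":[[0,0,0],[0,0,0],[0,0,0]],"fingers":[-1,-1,-1]}'>/dev/null; python3 st.py large
```

```text
t 21.7 TCPrack mm [ 0.5035  0.2422 28.5837] rot err(rack, mrad) [-1.4907  2.4728  3.8699] F [-1.7079  0.0511  5.8878] M [-0.0678  0.5832  0.0157] w 0.02543488033911701 q [ 0.6248  0.3201  1.9726 -0.8317  0.4609 -0.2731] qd 0.0022726123981817066
t 22.0 TCPrack mm [ 0.412   0.1248 25.0892] rot err(rack, mrad) [-1.1727  2.0289  3.759 ] F [-1.8135 -0.1584  4.561 ] M [ 0.0032  0.3787 -0.06  ] w 0.025168145324443614 q [ 0.6223  0.326   1.9728 -0.8391  0.4559 -0.2666] qd 0.002881774876522585
```

```bash
python3 -m creep '{"slide":[[0.0057,0,-0.008],[0.0115,0,-0.0164],[0.0115,0,-0.0164]],"twist":[[0,0,0],[0,0,0],[0,0,0]],"fingers":[-1,-1,-1]}'>/dev/null; python3 st.py large
python3 -m creep '{"slide":[[0.0057,0,-0.008],[0.0115,0,-0.0164],[0.0115,0,-0.0164]],"twist":[[0,0,0],[0,0,0],[0,0,0]],"fingers":[-1,-1,-1]}'>/dev/null; python3 st.py large
```

```text
t 22.3 TCPrack mm [-0.329  -0.3212 21.1054] rot err(rack, mrad) [-0.0657  0.4072  3.5501] F [-0.6612 -0.076  -0.9339] M [-0.0118  0.406  -0.0384] w 0.025102830222940763 q [ 0.6197  0.3326  1.9735 -0.8464  0.451  -0.26  ] qd 0.002671824597316017
t 22.6 TCPrack mm [-0.9605 -0.6583 17.7913] rot err(rack, mrad) [ 0.6223 -0.6182  3.4581] F [-1.5619  0.493  -6.4325] M [0.0182 0.4763 0.0244] w 0.025377181947455845 q [ 0.6175  0.3381  1.9743 -0.8537  0.4466 -0.2533] qd 0.0048873248127058655
```

The force has reversed: the clips are drawing it in past the throat. I'll go on until the saddle is felt.

```bash
python3 -m creep '{"slide":[[0.0057,0,-0.008],[0.0115,0,-0.0164],[0.0115,0,-0.0164]],"twist":[[0,0,0],[0,0,0],[0,0,0]],"fingers":[-1,-1,-1]}'>/dev/null; python3 st.py large
python3 -m creep '{"slide":[[0.0038,0,-0.0054],[0.0076,0,-0.0108],[0.0076,0,-0.0108]],"twist":[[0,0,0],[0,0,0],[0,0,0]],"fingers":[-1,-1,-1]}'>/dev/null; python3 st.py large
```

```text
t 22.9 TCPrack mm [-1.0317 -0.7027 14.9667] rot err(rack, mrad) [ 0.6167 -0.5881  3.4151] F [-2.1596  0.1766 -8.3653] M [ 0.0516  0.5772 -0.0046] w 0.025320836792810872 q [ 0.6156  0.3428  1.9747 -0.8612  0.4422 -0.2464] qd 0.0028736754603431473
t 23.2 TCPrack mm [-0.8733 -0.5387 14.1395] rot err(rack, mrad) [-0.0257  0.3439  3.6543] F [-3.6069  0.5943  0.7088] M [-0.0138  0.8507 -0.0016] w 0.025337548497761635 q [ 0.6151  0.3442  1.9752 -0.8658  0.4398 -0.2419] qd 0.0017750014747575532
```

```bash
python3 -m creep '{"slide":[[0.0038,0,-0.0054],[0.0076,0,-0.0108],[0.0076,0,-0.0108]],"twist":[[0,0,0],[0,0,0],[0,0,0]],"fingers":[-1,-1,-1]}'>/dev/null; python3 st.py large
python3 -m creep '{"slide":[[0.0038,0,-0.0054],[0.0076,0,-0.0108],[0.0076,0,-0.0108]],"twist":[[0,0,0],[0,0,0],[0,0,0]],"fingers":[-1,-1,-1]}'>/dev/null; python3 st.py large
```

```text
t 23.5 TCPrack mm [-0.7895 -0.5426 13.97  ] rot err(rack, mrad) [-0.5384  1.567   3.9537] F [-4.7475 -0.4624 19.5667] M [-0.1763  1.2523  0.0695] w 0.025078640606144686 q [ 0.615   0.3444  1.9761 -0.8701  0.4382 -0.2374] qd 0.0010818661596708658
t 23.8 TCPrack mm [-0.7481 -0.5564 13.8265] rot err(rack, mrad) [-0.9618  2.7609  4.179 ] F [-8.823  -0.8208 35.957 ] M [-0.3136  1.652   0.0455] w 0.02548166549237606 q [ 0.615   0.3445  1.9772 -0.8745  0.4368 -0.2328] qd 0.0016663977242130819
```

The gauge is home on the hard saddle: 14.0 mm, with the force climbing steeply. I'll relieve the push, open partly and retract along the normal.

```bash
python3 -m creep '{"slide":[[-0.0153,0,0.0216],[-0.0153,0,0.0216],[-0.0153,0,0.0216],[-0.0153,0,0.0216],[-0.0153,0,0.0216],[-0.1,0,0.142],[-0.2,0,0.285],[-0.33,0,0.47],[-0.46,0,0.65],[-0.6,0,0.85],[-0.6,0,0.85]],"twist":[[0,0,0],[0,0,0],[0,0,0],[0,0,0],[0,0,0],[0,0,0],[0,0,0],[0,0,0],[0,0,0],[0,0,0],[0,0,0]],"fingers":[-1,-1,0.1,0.1,0.1,0.1,0.1,0.1,0.1,0.1,0.1]}'; python3 st.py large
python3 - <<'E'
import pickle,cv2,numpy as np,sys
from rig import optics
from h import *
from plan import *
d={k:optics.get_image(k) for k in("top","side")}; pickle.dump(d,open("v2.pkl","wb"))
B=np.array([ex,ey,n])
for m in d:
    P=cloud(d[m]).reshape(-1,3);P=P[np.isfinite(P).all(1)]
    for nm,yy,r,zz in (("large",.1,.014,.030),("stored",0,.012,.036)):
        c=mid+ey*yy+n*zz; dd=ex.copy()
        Q=P[np.linalg.norm(P-c,axis=1)<.115]
        for it in range(5):
            rel=Q-c;t=rel@dd;rad=np.linalg.norm(rel-np.outer(t,dd),axis=1)
            sel=(abs(t)<.056)&(abs(rad-r)<(.006,.005,.003,.003,.003)[it])&(rel@n>.002)
            c,dd,rs=cylfit(Q[sel],r,c,dd)
            rel=Q-c;t=rel@dd;rad=np.linalg.norm(rel-np.outer(t,dd),axis=1)
            al=t[(rad<r+.002)&(rel@n>0)]; c=c+dd*((al.max()-.0955))
        print(m,nm,"rack",B@(c-mid),"dir",B@dd,"ends",al.min(),al.max(),sel.sum())
cv2.imwrite("pics/p3.png",np.hstack([cv2.resize(d["top"]["img"][110:260,80:300],(400,273)),cv2.resize(d["side"]["img"][195:345,100:320],(400,273))]))
E
python3 to.py .453 -.124 .15 213.3
```

```text
clock: 24.9
position: [0.4749, 0.339, 0.2301]
ee_rot: [0.305, -0.006, 0.952, 0.006]
contact_force: [1.4, -0.1, 0.8]
width: 0.0472
t 24.9 TCPrack mm [  2.7543   2.8384 169.9132] rot err(rack, mrad) [-6.1063  7.665   5.6602] F [ 1.5847 -0.1041 -0.1683] M [-0.0264  0.2322  0.0232] w 0.047194123077654984 q [ 0.7384  0.1039  1.9137 -0.6096  0.725  -0.463 ] qd 0.0582572320321876
top large rack [-0.0006  0.0995  0.0306] dir [ 1.     -0.0041 -0.0068] ends -0.07758263209636714 0.09550025208426018 675
top stored rack [ 0.0002 -0.0004  0.0359] dir [ 1.      0.0049 -0.0014] ends -0.07870417989484196 0.09549999975419994 569
side large rack [-0.0018  0.101   0.0298] dir [ 1.     -0.0082 -0.004 ] ends -0.07686114134072573 0.09549840357203593 639
side stored rack [-0.0009  0.0009  0.0344] dir [ 0.9999 -0.0093 -0.0109] ends -0.07709040806106458 0.0955093856156371 327
slide [-0.1452 -3.0771 -0.5057] twist [-0.0296  0.0947  0.0876] q [ 0.7366  0.1086  1.9171 -0.6103  0.7236 -0.4624] F [-0.9935  0.0788 -0.0195] w 0.047365788992910544 t 25.0 z 0.2258493756663273
```

View pics/p3.png

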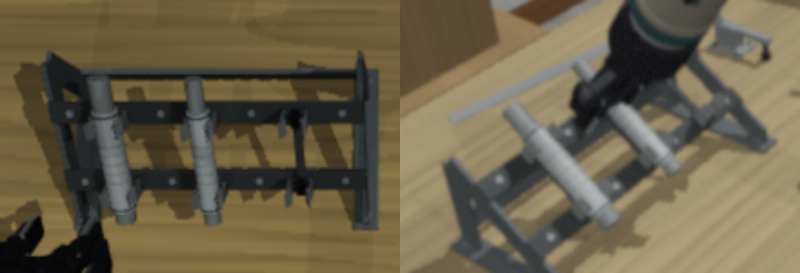

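The picture shows the large gauge seated at (113,150) in the left panel. Fit: x -1 mm, y 0 ±1 mm, z 30 mm, parallel to within 8 mrad, and the stored gauge unmoved. Next is the small gauge, again with the flipped grasp (tool yaw 213.3°).

```bash
python3 -m creep '{"slide":[[0,-0.3,0.1],[-0.05,-0.6,0.1],[-0.1,-0.9,0.1],[-0.14,-1,0.1],[-0.14,-1,0.1]],"twist":[[0,0,0],[0,0,0],[0,0,0],[0,0,0],[0,0,0]],"fingers":[0,0,0,0,0]}'
python3 -m creep '{"slide":[[0,-0.3,0],[0,-0.6,0],[0,-0.9,0],[0,-1,0],[0,-1,0],[0,-1,0],[0,-1,0]],"twist":[[-0.005,0.016,0.014],[-0.01,0.032,0.029],[-0.015,0.047,0.044],[-0.02,0.063,0.058],[-0.025,0.079,0.073],[-0.03,0.095,0.088],[-0.03,0.095,0.088]],"fingers":[0.2,0.2,0.2,0.2,0.2,0.2,0.2]}'
python3 -m creep '{"slide":[[0,-0.3,0],[0,-0.6,-0.1],[0,-0.9,-0.2],[0,-1,-0.3],[0,-1,-0.3]],"twist":[[0,0,0],[0,0,0],[0,0,0],[0,0,0],[0,0,0]],"fingers":[0.2,0.2,0.2,0.2,0.2]}'
python3 to.py .4531 -.125 .0165 213.3
```

```text
clock: 25.5
position: [0.4524, 0.184, 0.2377]
ee_rot: [0.3, -0.004, 0.954, 0.002]
contact_force: [-0.4, 0.8, 0.7]
width: 0.0424
clock: 26.2
position: [0.455, 0.0346, 0.2394]
ee_rot: [0.034, -0.253, 0.967, -0.004]
contact_force: [1.0, 0.1, -0.6]
width: 0.0509
clock: 26.7
position: [0.4532, -0.1148, 0.1915]
ee_rot: [0.033, -0.252, 0.967, -0.003]
contact_force: [-0.4, 0.5, 0.8]
width: 0.0514
slide [-0.0009 -0.068  -1.1666] twist [-0.0022  0.0104  0.0115] q [-0.4269  0.1093  1.8287  0.0414  1.1488 -2.5227] F [-0.3634  0.4917  0.7675] w 0.05136251766644117 t 26.7 z 0.19148987052394084
```

```bash
python3 -m creep '{"slide":[[0,-0.068,0],[0,-0.068,-0.3],[0,-0.068,-0.6],[0,-0.068,-0.65],[0,-0.068,-0.65]],"twist":[[-0.0022,0.0104,0.0115],[-0.0022,0.0104,0.0115],[-0.0022,0.0104,0.0115],[-0.0022,0.0104,0.0115],[-0.0022,0.0104,0.0115]],"fingers":[0.2,0.2,0.2,0.2,0.2]}'
python3 to.py .4531 -.125 .0165 213.3
python3 - <<'E'
from rig import optics
import cv2,numpy as np
o=optics.get_image("top"); s=optics.get_image("side")
a=cv2.resize(o["img"][190:295,310:420],None,fx=3.5,fy=3.5); b=cv2.resize(s["img"][170:275,300:410],None,fx=3.5,fy=3.5)
cv2.imwrite("pics/g3.png",np.hstack([a,b]))
E
```

```text
clock: 27.2
position: [0.4533, -0.122, 0.0962]
ee_rot: [0.001, -0.289, 0.957, 0.0]
contact_force: [-1.1, -0.8, -0.1]
width: 0.0512
slide [-0.0012 -0.0199 -0.5315] twist [-0.0002  0.0004 -0.0008] q [-0.4129  0.2406  1.9303  0.0025  0.9688 -2.5713] F [-1.1236 -0.7531 -0.0743] w 0.05115324898904509 t 27.2 z 0.09623124354283563
```

View pics/g3.png

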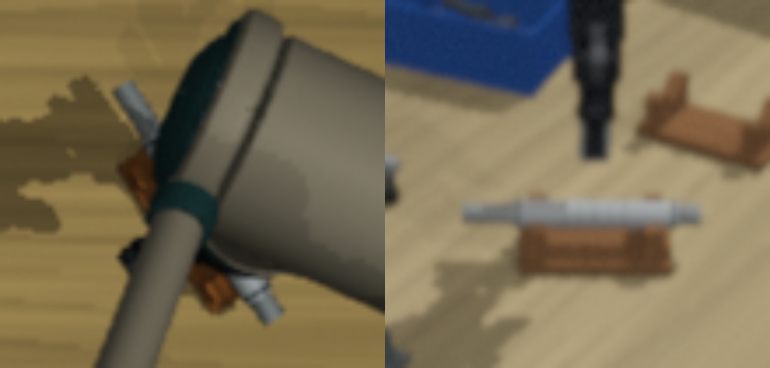

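The right panel shows the fingers at (594,140), straight above the handle's middle at (597,212), with the jaws across it. Descend and grasp.

```bash
python3 -m creep '{"slide":[[0,-0.015,-0.2],[0,-0.015,-0.4],[0,-0.015,-0.5],[0,-0.015,-0.525],[0,-0.015,-0.525],[0,-0.015,-0.525],[0,-0.015,-0.525],[0,-0.015,-0.525],[0,-0.015,-0.525],[0,-0.015,-0.525]],"twist":[[0,0,0],[0,0,0],[0,0,0],[0,0,0],[0,0,0],[0,0,0],[0,0,0],[0,0,0],[0,0,0],[0,0,0]],"fingers":[0.2,0.2,0.2,0.2,-0.3,-0.7,-1,-1,-1,-1]}' 100
python3 to.py .4531 -.125 .0165 213.3
```

```text
clock: 28.3
position: [0.4544, -0.1251, 0.0202]
ee_rot: [0.004, -0.288, 0.958, -0.001]
contact_force: [-0.6, 2.3, 5.6]
width: 0.017
slide [-0.0085  0.0007 -0.025 ] twist [ 0.      0.0013 -0.0005] q [-0.4189  0.346   2.026   0.0045  0.762  -2.5771] F [-0.5898  2.2608  5.6371] w 0.017007335578347802 t 28.3 z 0.020243492469887724
```

```bash
python3 -m creep '{"slide":[[0,0,0.05],[0,0,0.2],[0,0,0.5],[0,0,0.8],[0,0,1],[0,0,1]],"twist":[[0,0,0],[0,0,0],[0,0,0],[0,0,0],[0,0,0],[0,0,0]],"fingers":[-1,-1,-1,-1,-1,-1]}' 
python3 -m creep '{"slide":[[0,0,0.3],[0,0.1,0.5],[0,0.4,0.5],[0,0.7,0.5],[0,0.9,0.5],[0,0.9,0.5]],"twist":[[0,0,0],[0,0,0],[0,0,0],[0,0,0],[0,0,0],[0,0,0]],"fingers":[-1,-1,-1,-1,-1,-1]}' 
python3 plan.py small .1
```

```text
clock: 28.9
position: [0.4567, -0.1269, 0.174]
ee_rot: [0.007, -0.288, 0.957, -0.005]
contact_force: [0.5, -0.2, -1.8]
width: 0.0171
clock: 29.5
position: [0.4521, 0.013, 0.2427]
ee_rot: [0.002, -0.29, 0.957, 0.0]
contact_force: [0.6, -0.3, -2.1]
width: 0.0172
clock 29.5 goal [0.5271 0.137  0.1558] slide [ 0.4995  0.8264 -0.5796] twist [ 0.0293 -0.0936 -0.0883] w 0.017222762188489976 F rack [-0.7628 -0.2936 -2.0694] TCP rack [-0.013  -0.1227  0.1964]
```

```bash
python3 -m creep '{"slide":[[0,0.2,0],[0,0.4,0],[0,0.6,0],[0,0.7,0],[0,0.826,0],[0,0.826,0],[0,0.826,0],[0,0.826,0]],"twist":[[0.005,-0.016,-0.015],[0.01,-0.031,-0.029],[0.015,-0.047,-0.044],[0.02,-0.062,-0.059],[0.025,-0.078,-0.074],[0.0293,-0.0936,-0.0883],[0.0293,-0.0936,-0.0883],[0.0293,-0.0936,-0.0883]],"fingers":[-1,-1,-1,-1,-1,-1,-1,-1]}' 
python3 plan.py small .078; python3 st.py small
```

```text
clock: 30.3
position: [0.451, 0.1331, 0.2413]
ee_rot: [0.3, -0.006, 0.954, 0.001]
contact_force: [0.2, -0.6, -1.4]
width: 0.0172
clock 30.3 goal [0.5397 0.1372 0.1378] slide [ 0.5916  0.027  -0.6903] twist [ 0.0003 -0.0006  0.0006] w 0.017159280448356077 F rack [-0.6619 -0.5688 -1.2694] TCP rack [-0.0131 -0.0026  0.1948]
t 30.3 TCPrack mm [-13.1084  -2.619  194.772 ] rot err(rack, mrad) [ 3.7134 -3.7468  1.6592] F [-0.6619 -0.5688 -1.2694] M [-0.0171  0.457   0.048 ] w 0.017159280448356077 q [ 0.2411 -0.1566  2.1243 -0.2376  0.5909 -1.1851] qd 0.05521175943233871
```

```bash
python3 -m creep '{"slide":[[0.1,0.025,0],[0.25,0.025,-0.22],[0.4,0.025,-0.44],[0.5,0.025,-0.6],[0.59,0.025,-0.69],[0.59,0.025,-0.69],[0.59,0.025,-0.69],[0.59,0.025,-0.69]],"twist":[[0,0,0],[0,0,0],[0,0,0],[0,0,0],[0,0,0],[0,0,0],[0,0,0],[0,0,0]],"fingers":[-1,-1,-1,-1,-1,-1,-1,-1]}' 
python3 st.py small; python3 held.py small
python3 - <<'E'
import pickle,cv2,numpy as np
d=pickle.load(open("vh.pkl","rb"))
cv2.imwrite("pics/p4.png",np.hstack([cv2.resize(d["top"]["img"][110:260,80:300],(400,273)),cv2.resize(d["side"]["img"][195:345,100:320],(400,273))]))
E
```

```text
clock: 31.1
position: [0.5428, 0.1371, 0.1408]
ee_rot: [0.302, -0.005, 0.953, 0.002]
contact_force: [0.6, 0.4, -1.3]
width: 0.0173
t 31.1 TCPrack mm [ 4.285  -0.1589 59.7355] rot err(rack, mrad) [3.1404 1.5278 4.5769] F [-0.2458  0.3442 -1.4253] M [-0.0951  0.4015  0.0314] w 0.017331709646862183 q [ 0.1904  0.1204  2.1708 -0.4049  0.2644 -1.0311] qd 0.0191571923423898
pos [[0.5425 0.1372 0.1411]
 [0.5423 0.1373 0.1412]]
top held mid [0.5337 0.1369 0.1528] dir in rack [ 1.      0.0051 -0.0052] ends [-0.0218  0.0955] n 206 rms 0.0011 rackcoords [ 0.0037 -0.1001  0.0747] rel. grasp in tool [ 0.0004 -0.0002  0.0045]
top stored mid [0.552  0.2371 0.1192] dir in rack [ 1.     -0.0064 -0.0017] ends [-0.0774  0.0955] n 414 rms 0.0014 rackcoords [ 0.0006 -0.0003  0.0358]  
side held mid [0.5325 0.1381 0.1513] dir in rack [ 1.     -0.0059  0.0036] ends [-0.0762  0.0955] n 261 rms 0.0013 rackcoords [ 0.0019 -0.0989  0.0742] rel. grasp in tool [0.0022 0.001  0.005 ]
side stored mid [0.5505 0.2389 0.1172] dir in rack [ 0.9998 -0.0197  0.0019] ends [-0.0763  0.0955] n 376 rms 0.0015 rackcoords [-0.0017  0.0016  0.035 ]
```

View pics/p4.png

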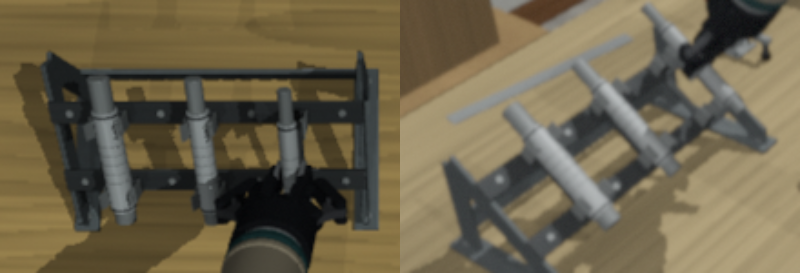

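The picture shows the small gauge over the right-hand pair at (288,140), long end up. Offsets are y 0 ±1 mm and x +3 mm. I'll correct x and descend, keeping an eye on joint 5.

```bash
python3 -m creep '{"slide":[[0,0,-0.04],[0.022,0,-0.0655],[0.022,0,-0.0655],[0.022,0,-0.0655]],"twist":[[0,0,0],[0,0,0],[0,0,0],[0,0,0]],"fingers":[-1,-1,-1,-1]}'>/dev/null; python3 st.py small
python3 -m creep '{"slide":[[0.0095,0,-0.0135],[0.015,0,-0.022],[0.015,0,-0.022]],"twist":[[0,0,0],[0,0,0],[0,0,0]],"fingers":[-1,-1,-1]}'>/dev/null; python3 st.py small
```

```text
t 31.6 TCPrack mm [ 0.4936  0.1441 49.7433] rot err(rack, mrad) [2.7118 0.7646 3.9037] F [-1.1399  0.0382 -1.2568] M [ 0.002   0.4548 -0.0628] w 0.01731896177422111 q [ 0.1894  0.1413  2.1812 -0.4506  0.2361 -0.9851] qd 0.00265804971403949
t 31.9 TCPrack mm [-0.0025  0.     45.3056] rot err(rack, mrad) [ 2.9462 -0.1834  3.9075] F [-0.6648  0.4237 -1.4108] M [0.0788 0.4447 0.0075] w 0.017083528318207693 q [ 0.188   0.1507  2.1825 -0.4666  0.2269 -0.9695] qd 0.0047583574558494835
```

```bash
for i in 1; do python3 -m creep '{"slide":[[0.0057,0,-0.008],[0.0115,0,-0.0164],[0.0115,0,-0.0164]],"twist":[[0,0,0],[0,0,0],[0,0,0]],"fingers":[-1,-1,-1]}'>/dev/null; python3 st.py small
python3 -m creep '{"slide":[[0.0057,0,-0.008],[0.0115,0,-0.0164],[0.0115,0,-0.0164]],"twist":[[0,0,0],[0,0,0],[0,0,0]],"fingers":[-1,-1,-1]}'>/dev/null; python3 st.py small
python3 -m creep '{"slide":[[0.0057,0,-0.008],[0.0115,0,-0.0164],[0.0115,0,-0.0164]],"twist":[[0,0,0],[0,0,0],[0,0,0]],"fingers":[-1,-1,-1]}'>/dev/null; python3 st.py small; done
```

```text
t 32.2 TCPrack mm [-0.0343 -0.0812 42.2514] rot err(rack, mrad) [ 2.9993 -0.2489  4.0607] F [-0.6777  0.7171 -1.6791] M [0.0174 0.4477 0.0247] w 0.01696207748914922 q [ 0.187   0.1572  2.1832 -0.4788  0.2203 -0.9576] qd 0.0061426210297022875
t 32.5 TCPrack mm [-0.0681 -0.0913 39.2586] rot err(rack, mrad) [ 2.9899 -0.2743  3.9452] F [-0.5135  0.3511 -1.2203] M [-0.0066  0.4482  0.0143] w 0.01760365773575776 q [ 0.1862  0.1636  2.1838 -0.4918  0.2138 -0.945 ] qd 0.0054061340734758165
t 32.8 TCPrack mm [-0.0446 -0.1244 36.2565] rot err(rack, mrad) [ 2.9894 -0.2349  3.9312] F [-1.3495  0.4025 -1.6383] M [-0.0228  0.4982 -0.0286] w 0.016925562584094132 q [ 0.1853  0.17    2.1843 -0.5054  0.2074 -0.9318] qd 0.008263558349995693
```

```bash
python3 -m creep '{"slide":[[0.0057,0,-0.008],[0.0115,0,-0.0164],[0.0115,0,-0.0164]],"twist":[[0,0,0],[0,0,0],[0,0,0]],"fingers":[-1,-1,-1]}'>/dev/null; python3 st.py small
python3 -m creep '{"slide":[[0.0057,0,-0.008],[0.0115,0,-0.0164],[0.0115,0,-0.0164]],"twist":[[0,0,0],[0,0,0],[0,0,0]],"fingers":[-1,-1,-1]}'>/dev/null; python3 st.py small
```

```text
t 33.1 TCPrack mm [-0.0369 -0.1499 33.251 ] rot err(rack, mrad) [ 2.9812 -0.2168  3.9625] F [-0.7549 -0.4479 -1.5165] M [-0.0249  0.4219 -0.0875] w 0.017265377654365272 q [ 0.1844  0.1765  2.1848 -0.5198  0.2011 -0.9177] qd 0.00663435959131025
t 33.4 TCPrack mm [ 0.0739 -0.3225 30.4483] rot err(rack, mrad) [3.2229 0.0288 3.7935] F [-0.8946 -0.6191 -0.0057] M [-0.2082  0.396   0.0825] w 0.017003727684869917 q [ 0.1834  0.1825  2.1852 -0.5353  0.1952 -0.9028] qd 0.017598344809055796
```

```bash
python3 -m creep '{"slide":[[0.0057,0,-0.008],[0.0115,0,-0.0164],[0.0115,0,-0.0164]],"twist":[[0,0,0],[0,0,0],[0,0,0]],"fingers":[-1,-1,-1]}'>/dev/null; python3 st.py small
python3 -m creep '{"slide":[[0.0057,0,-0.008],[0.0115,0,-0.0164],[0.0115,0,-0.0164]],"twist":[[0,0,0],[0,0,0],[0,0,0]],"fingers":[-1,-1,-1]}'>/dev/null; python3 st.py small
```

```text
t 33.7 TCPrack mm [ 0.3711 -0.0234 28.0446] rot err(rack, mrad) [2.5714 1.2725 3.9821] F [-0.55   -0.7604  7.867 ] M [-0.0953  0.4959  0.0144] w 0.017036092097719308 q [ 0.183   0.1877  2.1858 -0.5512  0.1887 -0.8868] qd 0.008655175605273836
t 34.0 TCPrack mm [ 0.5287  0.0224 24.9321] rot err(rack, mrad) [2.4129 1.4444 3.8936] F [-0.897   0.0543  7.6065] M [-0.0814  0.4296 -0.0382] w 0.017005985256400073 q [ 0.1822  0.1944  2.1859 -0.5683  0.1823 -0.8701] qd 0.009680689686588103
```

```bash
python3 -m creep '{"slide":[[0.0057,0,-0.008],[0.0115,0,-0.0164],[0.0115,0,-0.0164]],"twist":[[0,0,0],[0,0,0],[0,0,0]],"fingers":[-1,-1,-1]}'>/dev/null; python3 st.py small
python3 -m creep '{"slide":[[0.0057,0,-0.008],[0.0115,0,-0.0164],[0.0115,0,-0.0164]],"twist":[[0,0,0],[0,0,0],[0,0,0]],"fingers":[-1,-1,-1]}'>/dev/null; python3 st.py small
```

```text
t 34.3 TCPrack mm [ 0.4219 -0.0886 21.3166] rot err(rack, mrad) [2.5962 0.627  3.9805] F [ 0.2277 -0.372   1.4306] M [-0.0226  0.3497  0.0497] w 0.016991211939547075 q [ 0.1811  0.2021  2.1858 -0.5865  0.1762 -0.8522] qd 0.006497800539639268
t 34.6 TCPrack mm [-0.0259 -0.2631 17.7936] rot err(rack, mrad) [ 2.9026 -0.5406  3.967 ] F [ 0.5841 -0.6787 -5.0136] M [-0.0325  0.2694 -0.0018] w 0.01671175134310601 q [ 0.18    0.2097  2.1862 -0.6061  0.1703 -0.833 ] qd 0.01051989468273828
```

Past the throat again. Now on to the saddle.

```bash
python3 -m creep '{"slide":[[0.0057,0,-0.008],[0.0115,0,-0.0164],[0.0115,0,-0.0164]],"twist":[[0,0,0],[0,0,0],[0,0,0]],"fingers":[-1,-1,-1]}'>/dev/null; python3 st.py small
python3 -m creep '{"slide":[[0.0038,0,-0.0054],[0.0076,0,-0.0108],[0.0076,0,-0.0108]],"twist":[[0,0,0],[0,0,0],[0,0,0]],"fingers":[-1,-1,-1]}'>/dev/null; python3 st.py small
```

```text
t 34.9 TCPrack mm [-0.2634 -0.347  15.3317] rot err(rack, mrad) [ 3.0699 -0.4172  3.9389] F [-0.4739 -0.5206 -1.4801] M [-0.0488  0.389   0.0126] w 0.016932846553148598 q [ 0.1794  0.215   2.187  -0.6268  0.1651 -0.8125] qd 0.02476953552648004
t 35.2 TCPrack mm [-0.2094 -0.3497 15.1392] rot err(rack, mrad) [3.0475 1.3161 3.892 ] F [-2.8328 -0.5575 20.0985] M [-0.0316  0.5777 -0.0088] w 0.01711478685039331 q [ 0.1796  0.2155  2.1883 -0.6408  0.1625 -0.7985] qd 0.039745398051010676
```

```bash
python3 -m creep '{"slide":[[0.003,0,-0.004],[0.006,0,-0.009],[0.006,0,-0.009]],"twist":[[0,0,0],[0,0,0],[0,0,0]],"fingers":[-1,-1,-1]}'>/dev/null; python3 st.py small
python3 -m creep '{"slide":[[-0.0153,0,0.0216],[-0.0153,0,0.0216],[-0.0153,0,0.0216],[-0.0153,0,0.0216],[-0.0153,0,0.0216],[-0.1,0,0.142],[-0.2,0,0.285],[-0.33,0,0.47],[-0.46,0,0.65],[-0.6,0,0.85],[-0.6,0,0.85]],"twist":[[0,0,0],[0,0,0],[0,0,0],[0,0,0],[0,0,0],[0,0,0],[0,0,0],[0,0,0],[0,0,0],[0,0,0],[0,0,0]],"fingers":[-1,-1,0.05,0.05,0.05,0.05,0.05,0.05,0.05,0.05,0.05]}'; python3 st.py small
python3 -m creep '{"slide":[[-0.2,-0.2,0.2],[-0.4,-0.5,0.3],[-0.5,-0.8,0.3],[-0.5,-1,0.3],[-0.5,-1,0.3]],"twist":[[0,0,0],[0,0,0],[0,0,0],[0,0,0],[0,0,0]],"fingers":[0.05,0.05,0.05,0.05,0.05]}'
python3 - <<'E'
import pickle,cv2,numpy as np,sys
from rig import optics
from h import *
from plan import *
d={k:optics.get_image(k) for k in("top","side")}; pickle.dump(d,open("v3.pkl","wb"))
B=np.array([ex,ey,n])
for m in d:
    P=cloud(d[m]).reshape(-1,3);P=P[np.isfinite(P).all(1)]
    for nm,yy,r,zz in (("large",.1,.014,.030),("stored",0,.012,.036),("small",-.1,.010,.030)):
        c=mid+ey*yy+n*zz; dd=ex.copy()
        Q=P[np.linalg.norm(P-c,axis=1)<.115]
        for it in range(5):
            rel=Q-c;t=rel@dd;rad=np.linalg.norm(rel-np.outer(t,dd),axis=1)
            sel=(abs(t)<.056)&(abs(rad-r)<(.006,.005,.003,.003,.003)[it])&(rel@n>.002)
            c,dd,rs=cylfit(Q[sel],r,c,dd)
            rel=Q-c;t=rel@dd;rad=np.linalg.norm(rel-np.outer(t,dd),axis=1)
            al=t[(rad<r+.002)&(rel@n>0)]; c=c+dd*((al.max()-.0955))
        print(m,nm,"rack",B@(c-mid),"dir",B@dd,"ends",al.min(),al.max(),sel.sum())
cv2.imwrite("pics/p5.png",np.hstack([cv2.resize(d["top"]["img"][110:260,80:300],(400,273)),cv2.resize(d["side"]["img"][175:325,120:340],(400,273))]))
E
```

```text
t 35.5 TCPrack mm [-0.1673 -0.3586 14.9689] rot err(rack, mrad) [3.0443 2.7999 3.6427] F [-3.7096 -0.8482 37.9557] M [-0.0353  0.8093  0.0078] w 0.017396424587645967 q [ 0.1797  0.2159  2.1895 -0.6534  0.1602 -0.7861] qd 0.023316423586603612
clock: 36.6
position: [0.4774, 0.138, 0.2316]
ee_rot: [0.306, -0.005, 0.952, 0.003]
contact_force: [1.5, -0.3, 0.3]
width: 0.0447
t 36.6 TCPrack mm [  2.9691   1.8535 171.5918] rot err(rack, mrad) [0.626  8.797  4.5835] F [ 1.3711 -0.3116 -0.6533] M [ 0.0527  0.2461 -0.0152] w 0.04472969935886034 q [ 0.2348 -0.1038  2.1177 -0.253   0.5318 -1.1682] qd 0.06986330067510677
clock: 37.1
position: [0.4015, -0.0139, 0.2715]
ee_rot: [0.302, -0.006, 0.953, 0.001]
contact_force: [0.4, 0.0, -0.5]
width: 0.0449
top large rack [-0.0006  0.0996  0.0306] dir [ 1.     -0.0018 -0.0004] ends -0.07757015089376514 0.09549999999999996 667
top stored rack [ 0.0006 -0.0002  0.0358] dir [ 1.      0.0057 -0.0025] ends -0.07766592316126548 0.095494811750006 568
top small rack [-0.0008 -0.1001  0.0306] dir [1.     0.0025 0.0031] ends -0.07837925540471521 0.09550000007200952 459
side large rack [-0.002   0.101   0.0298] dir [1.     0.0003 0.0002] ends -0.07652867681792842 0.09550328281406782 651
side stored rack [-0.0008  0.0014  0.0351] dir [ 1.     -0.0041 -0.0073] ends -0.0770835893013369 0.09549448503202915 461
side small rack [-0.0031 -0.0984  0.0295] dir [ 1.     -0.0004  0.0043] ends -0.07570457858246869 0.09550651294696742 309
```

View pics/p5.png

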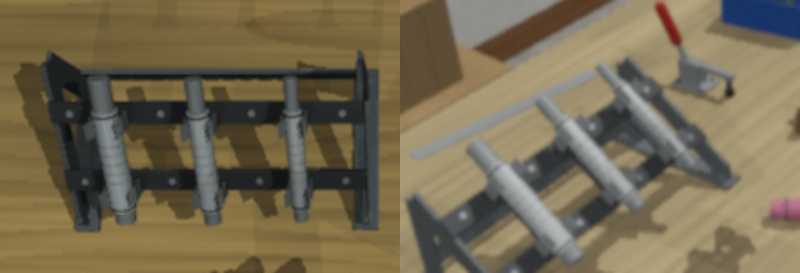

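The picture shows all three gauges seated side by side, long ends up, at (113,150), (203,150) and (296,150) in the left panel, with the arm clear. The fits confirm both gauges are home, at z ≈ 30 mm and parallel. Handing in.

```bash
python3 -c "
from rig import order,telemetry
s=telemetry.get_state();print(s['clock'],s['contact_force'],abs(s['qd']).max())
print(order.sign_off())"
```

```text
37.2 [-0.04069942 -1.30281568  1.4036094 ] 0.1414356899931171
the job is handed in; nothing more can be done
None
```

Both plug gauges are back in their own clips, long ends up, and the job was handed in at 37.2 s. No verdict was reported.

**Seating:** each gauge went past the throat, where the pull reversed, and then onto a hard stop. I pressed each to 36–38 N and then let go.

**Last checks, both cameras:**

| Gauge | Along the slope from pair middle | Across | Axis height | Angle to slope |
|---|---|---|---|---|
| Large | -1 to -2 mm | within about 1 mm | about 30 mm | under 5 mrad |
| Small | -1 to -3 mm | 0 mm (top view), 1.6 mm (side view) | about 30 mm | under 5 mrad |

- **Stored gauge:** it is where it was, within measurement error.
- **Arm:** it was clear of everything, but still moving slightly (0.14 rad/s) when I handed in.
- **Clip jaws:** their opening can't be read directly, so that they are shut is inferred from the axis heights and the felt stop.

**What went wrong or disagreed:**
- My first grasp of the large gauge put joint 6 at its limit; it read 2.7037 against 2.70 for about a second. I put the gauge back in its rest, regrasped it turned half round, and took the small gauge that way from the start.
- The two cameras disagreed with each other by 1–2 mm throughout. The top view agreed with the arm's own position reading to under 1 mm sideways.

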